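# Load the specimen clamp and set its locking blade

### The job

Put the two round black specimen mounts into the two bores of the specimen clamp, one in each, seated on the bottom. Then take the blade out of its stand by its handle and slide it, edge down and centred, between the clamp's two sprung plates until it drags snugly against both plates; do not drive it down to the floor of the clamp. Finish while holding it there: keep the handle gripped and the blade still at that depth, so that a colleague can tighten the clamp, and leave the other things on the bench where they are.

Things in the scene. Friction and masses are not known exactly. Their poses are not given: they have to be found in the camera images.
- mount_a_mid (a point): specimen mount: black resin cylinder, 30 mm diameter, 28 mm tall, 40 g, with a small flat steel specimen showing in its top face; stands upright on the table among other round things. Point: its centre, 14 mm up; z is its axis.
- mount_b_mid (a point): second specimen mount, the same as the first; either may go into either bore. Point: its centre, 14 mm up.
- clamp: specimen clamp fixed on the table: aluminium block 64 mm (x) by 164 mm (y), 40 mm high, a bore near each end of its length and a 44 mm wide channel across its middle in which two sprung plates stand. Origin: centre of its underside, on the table; y runs along its length from bore to bore, across the plates; x along the plates; z up. Floor of the channel 8 mm above the table.
- bore_l (a point): centre of the mouth of the bore at the clamp's +y end, 52 mm from the clamp's middle, at 40 mm height; 35 mm diameter with a chamfered rim, 14 mm deep, so a seated mount stands 14 mm proud and its centre is level with the mouth.
- bore_r (a point): the same for the bore at the clamp's -y end.
- plate_l: sprung steel plate on the clamp's +y side of the gap, 38 mm wide along the clamp's x, 4 mm thick, reaching from 10 to 75 mm above the table (35 mm above the block). Origin: middle of its upper inner edge, at 75 mm height; axes as the clamp's. It leans, so that the gap narrows downwards. It gives way outwards on a spring (1.5 N preload, then 4 N per mm).
- plate_r: mirror-image plate on the -y side; half-way between the two origins is the middle of the gap. The gap is 13.2 to 15 mm wide at the upper edges (different each time: a screw sets this plate's rest position) and 13 mm narrower at the plates' feet, so the 5 mm blade starts to drag with its edge 25 to 34 mm above the table.
- blade_handle (a point): centre of the blade's handle. The blade is a flat steel strip 5 mm thick (y), 24 mm wide (x), reaching 85 mm below a black handle 14 mm thick (y), 36 mm wide (x), 34 mm tall; 120 g. It hangs upright in the stand, handle resting on the stand's top, so this point starts 107 mm above the table; z up along the blade. A half turn about z makes no difference.
- blade_edge (a point): middle of the blade's lower edge, 102 mm below the handle's centre; axes as the handle's.
- stand: grey plastic stand fixed on the table, 70 by 64 mm at its foot, 90 mm high, with a slot 28 by 8 mm through its top in which the blade hangs and lifts out straight up. Origin: centre of its underside; x along the slot.
- objective: bystander: steel microscope objective standing on the table, 32 mm diameter at the foot, stepped to a narrow tip, 44 mm tall. Origin: centre of its underside. Leave alone.
- weight: bystander: brass weight with a knob on top, 44 mm diameter, 52 mm tall. Origin: centre of its underside. Leave alone.
- suspension: bystander: white plastic bottle, 52 mm diameter, 110 mm tall. Origin: centre of its underside. Leave alone.
- driver: bystander: screwdriver lying on the table, 160 mm long. Leave alone.
Mind the look-alikes: they are no part of the job. What is meant by the part that bears blade_handle is not yellow, and is the larger of those in its own colour.

How it is judged:
By the outcome, as a careful person would: the job done as asked, in the order asked, and still so for the second after the job is handed in, while the arm keeps its last pose, push and grip.
It also fails if it takes over 64 s, if anything falls off the work surface, if the arm or the gripper's body presses on something with over 40 N, if the wrist force passes 120 N, or if a joint passes its speed limit or range.

### The arm

A 7-joint arm with a two-finger parallel gripper is mounted at the origin on the work surface. World frame = base frame: x ahead of the robot, y to its left, z up, the work surface at z = 0. Lengths are in mm, angles in rad, forces in N, time in s.
With the tool pointing down it reaches from about 400 to 875 mm from the base axis. Payload 4.4 kg.
Tool frame: the origin (TCP) lies at the very end of the fingers, on their centre line; the grasp point (between the pads) lies 19 mm behind it (ctrl.pinch_z is the z of the grasp point in the tool frame, in mm); z points along the fingers, x is the direction in which the jaws open and shut, and the axes are right-handed (so a half turn about z gives the same grasp; the last joint's range is limited). The gripper opens to 85 mm and grips with 20 to 120 N. Pads are 22 mm wide; open, the fingers measure 114 mm over their backs; the gripper's body (76 mm by 85 mm) begins 54 mm behind the grasp point. The pads swing forward as they close: fully open they stand 13 mm farther back than shut.
Start: joints at [-1.411, 0.628, 0.038, 1.517, -0.027, 0.996, -0.02], TCP at [145.5, 633.52, 231.313] pointing down, gripper open.
Joint ranges: [-3.06, 3.06], [-0.37, 2.12], [-1.25, 1.32], [0.18, 2.47], [-1.1, 4.24], [0.23, 1.98], [-2.94, 2.94]. Speed limits (rad/s): [2.57, 2.57, 3.14, 3.14, 3.14, 3.14, 3.14].

### API

Orientations are given as [roll, pitch, yaw] about the fixed x, y, z axes, in that order (R = Rz(yaw) Ry(pitch) Rx(roll)).
In Python, from cell import sensors, get_image, order, ctrl gives the robot as it stands.
- The arm moves only by the tool arm_command, never from a script. Its argument "rows" is a list that holds one entry, the list of rows, each a list of 6 numbers: the shift along the tool's x, y, z in mm, then the turn, a rotation vector about the tool's x, y, z in degrees. A call has 1 to 20 rows; each row is the pose to reach, as a shift and turn from the pose commanded when the call began, along the tool's axes at that moment; what a row does not reach only later rows make up. A row lasts 1/12 s, in which the tool goes at most 41.7 mm and 7.16 degrees, less where a joint would pass 70% of its speed; a pose out of reach is approached as far as the arm can. A call with a gripper value outside its range is refused whole. "claw" is the opening, from -1 (shut) to 1 (fully open), set as the call begins (left out, the last holds). The fingers move at their own pace and stop on an object; the grip force is fixed at half the most. Time passes only in rows, so rows that repeat a pose let the fingers close. It gives the time, the measured TCP pose, the force and the opening at its end, in the units of the state.
- sensors.read_state(): the state, without advancing time (a new reading comes with each control period).
- get_image(name): name is "scene" or "top" or "wrist"; returns a dict with "pixels" (400x640x3 uint8, red, green, blue), "z_map" (400x640 float32, mm along the optical axis (not along the pixel's ray), 0 where there is no reading), "K" (3x3 intrinsics, pixels), "k1" (the pictures are not rectified: a ray, as slopes to the right and down, at radius r is drawn at 1 + k1 r^2 times it, then the intrinsics apply), "pose" (4x4, takes a point from camera to world coordinates). Camera axes: x right, y up, looking along -z (the intrinsics and any distortion apply to the point x, -y, -z); pixel columns grow to the right and rows downward; lengths in mm; the calibration is good to about 2 mm. A picture is of the moment at which its call begins.
- order.finish_job(): hands the job in, once; it reports no verdict.
The state is a dict: "clock": time; "qpos": joint angles; "qd": joint speeds; "tau": joint torques, N m; "eef_pos": TCP position; "tool_rot": TCP orientation; "force": force on the tool from outside, world axes, zero at the start; "torque": the same for the moment, N m; "width": finger opening in mm.
Only numpy, scipy, OpenCV 4.12 (cv2) and the standard library are available. Lean on these libraries where they do the work, as an engineer would, in place of code of your own. Each camera call takes 0.05 s, during which the arm holds its last target.

## Working session

There is one attempt and no reset: what is moved stays moved. The work goes in short steps, Python scripts to look and compute and a tool call to move; the robot and the scene stay as the last step left them, time stands still between calls to the robot, and variables do not carry over. Pictures are saved under pics/ and viewed, and the job is handed in when it is done.

Besides the shell and the picture viewer there is one more tool, called after "Call:" by a JSON object that holds its "name" and its "arguments". arm_command: Moves the arm, as the interface text tells. Its arguments: {"type":"object","properties":{"rows":{"type":"array","items":{"type":"array","items":{"type":"array","items":{"type":"number"}}}},"claw":{"type":"number"}},"required":["rows"]}

```bash
ls; mkdir -p pics; cat > h.py <<'E'
import numpy as np, cv2
from cell import sensors, get_image, order, ctrl
def save(im,name,crop=None,scale=1):
    p=im["pixels"][:,:,::-1]
    if crop: x0,y0,x1,y1=crop; p=p[y0:y1,x0:x1]
    if scale!=1: p=cv2.resize(p,None,fx=scale,fy=scale,interpolation=cv2.INTER_CUBIC)
    cv2.imwrite("pics/"+name+".png",p)
def ray(im,u,v):
    K=np.array(im["K"]);k1=im["k1"]
    xd=(u-K[0,2])/K[0,0]; yd=(v-K[1,2])/K[1,1]
    x,y=xd,yd
    for _ in range(20):
        f=1+k1*(x*x+y*y); x,y=xd/f,yd/f
    P=np.array(im["pose"]); d=P[:3,:3]@np.array([x,-y,-1.0])
    return P[:3,3],d
def onplane(im,u,v,z):
    o,d=ray(im,u,v); return o+d*(z-o[2])/d[2]
def depthpt(im,u,v):
    o,d=ray(im,u,v); return o+d*im["z_map"][int(v),int(u)]
def cloud(im):
    K=np.array(im["K"]);k1=im["k1"]
    v,u=np.mgrid[0:400,0:640]
    xd=(u-K[0,2])/K[0,0]; yd=(v-K[1,2])/K[1,1]; x,y=xd.copy(),yd.copy()
    for _ in range(20):
        f=1+k1*(x*x+y*y); x,y=xd/f,yd/f
    c=np.stack([x,-y,-np.ones_like(x)],-1)*im["z_map"][...,None]
    P=np.array(im["pose"]); return c@P[:3,:3].T+P[:3,3]
E
python3 - <<'E'
from h import *
s=sensors.read_state(); print(s["clock"],s["eef_pos"],s["tool_rot"],s["width"],s["force"],ctrl.pinch_z)
for n in ["scene","top","wrist"]:
    im=get_image(n); save(im,n+"0"); np.savez(n+"0.npz",**im); print(n,im["K"],im["k1"],im["pose"])
E
```

```text
pics
0.0 [145.34085739 632.90909013 230.40613418] [3.14158689e+00 1.87111037e-03 1.34501496e+00] 85.69696032922644 [-0.90199995 -0.08594366  0.35857424] -18.700000000000003
scene [[440.53478291   0.         323.34240371]
 [  0.         440.53478291 192.84588747]
 [  0.           0.           1.        ]] -0.09056168342758131 [[ 8.92005204e-01 -3.04776112e-01  3.33823662e-01  9.44603748e+02]
 [ 4.51992348e-01  6.10280864e-01 -6.50584494e-01 -6.20057778e+02]
 [-5.44358047e-03  7.31210495e-01  6.82130177e-01  7.68900710e+02]
 [ 0.00000000e+00  0.00000000e+00  0.00000000e+00  1.00000000e+00]]
top [[399.09431804   0.         314.34192117]
 [  0.         399.09431804 198.16915818]
 [  0.           0.           1.        ]] -0.060382162172654845 [[ 2.77495614e-02  9.84554801e-01 -1.72863549e-01  4.05878066e+02]
 [-9.99497869e-01  2.99744743e-02  1.02733348e-02  1.72926942e+01]
 [ 1.52961551e-02  1.72491668e-01  9.84892203e-01  1.19150898e+03]
 [ 0.00000000e+00  0.00000000e+00  0.00000000e+00  1.00000000e+00]]
wrist [[300.87803088   0.         317.1347126 ]
 [  0.         300.87803088 198.92515897]
 [  0.           0.           1.        ]] -0.02105641994011814 [[ 2.23037051e-01 -9.40971566e-01 -2.54611439e-01  8.08945828e+01]
 [ 9.74807532e-01  2.14710395e-01  6.04129219e-02  6.47246086e+02]
 [-2.17911907e-03 -2.61671469e-01  9.65154544e-01  3.72663642e+02]
 [ 0.00000000e+00  0.00000000e+00  0.00000000e+00  1.00000000e+00]]
```

View pics/scene0.png

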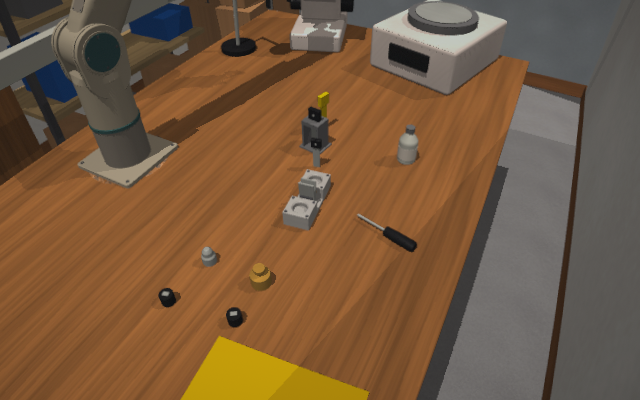

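View pics/top0.png

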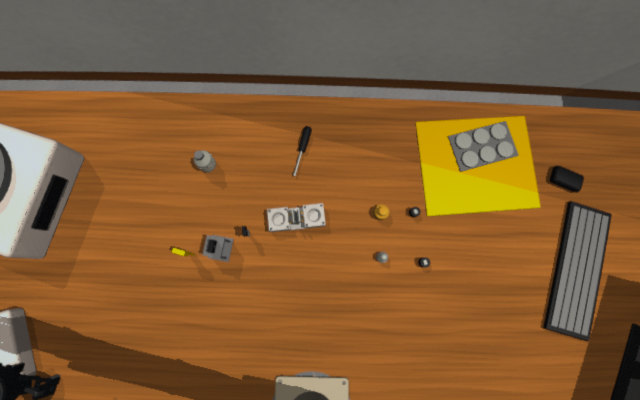

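```bash
python3 - <<'E'
from h import *
s=dict(np.load("scene0.npz"));t=dict(np.load("top0.npz"))
save(s,"c1",(270,80,350,240),3.7); save(t,"c2",(160,190,340,270),4.4); save(t,"c3",(360,190,440,275),5);save(s,"c4",(150,235,290,335),5)
E
```

```text
(no output)
```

View pics/c1.png

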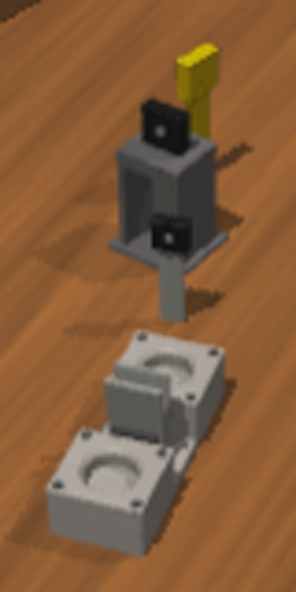

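View pics/c2.png

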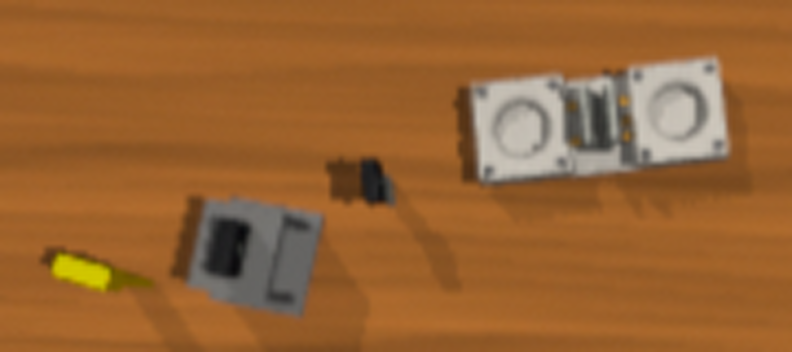

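View pics/c3.png

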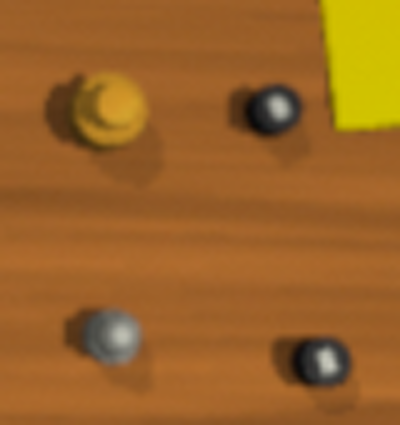

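View pics/c4.png

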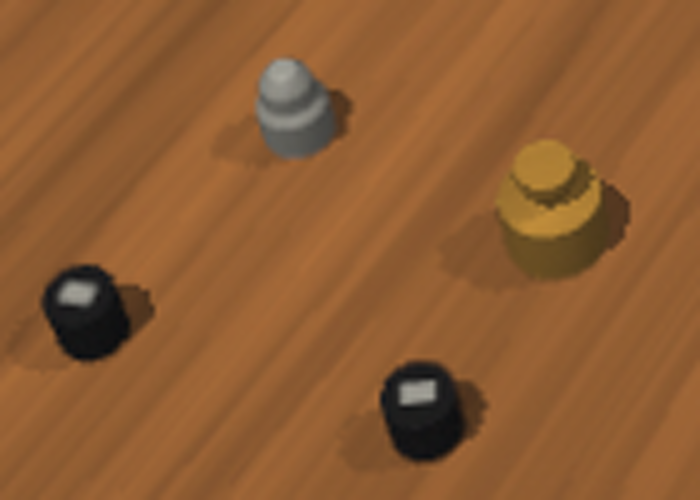

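The candidates for the blade are: the large black handle in the stand (scene 315,114), the smaller black one standing free (316,145) and the yellow one (323,105). I choose the one in the stand: it is black and the larger of the two. The mounts are the black cylinders at scene (167,297) and (235,317). The grey objective (208,256) and the brass weight (260,275) are bystanders.

```bash
cat > m1.py <<'E'
from h import *
def comp(mask,minA):
    n,l,st,c=cv2.connectedComponentsWithStats(mask.astype(np.uint8)); return [(l==i) for i in range(1,n) if st[i,4]>=minA]
for n in ["top","scene"]:
    im=dict(np.load(n+"0.npz")); C=cloud(im)
    tab=C[(abs(C[...,2])<15)&(abs(C[...,0]-500)<200)&(abs(C[...,1])<250)]; print(n,"table z",np.median(tab[:,2]),tab[:,2].std())
    # objects > 12mm
    m=(C[...,2]>12)&(C[...,2]<200)&(C[...,0]>300)&(C[...,0]<760)&(abs(C[...,1])<420)
    for k in comp(m,20):
        P=C[k]; v,u=np.where(k)
        print(n,"uv",u.mean().round(),v.mean().round(),"n",k.sum(),"xyz mid",((P.min(0)+P.max(0))/2).round(1),"min",P.min(0).round(0),"max",P.max(0).round(0))
E
python3 m1.py
```

```text
top table z -0.9522206919627934 2.507747604952307
top uv 204.0 161.0 n 337 xyz mid [710.4 334.7  63.6] min [684. 311.  13.] max [736. 359. 114.]
top uv 301.0 152.0 n 20 xyz mid [749.5  46.8  16.9] min [739.  38.  12.] max [760.  56.  22.]
top uv 297.0 165.0 n 26 xyz mid [711.9  60.4  15.4] min [691.  55.  12.] max [733.  66.  19.]
top uv 296.0 217.0 n 1099 xyz mid [550.1  57.   44.9] min [508. -28.  13.] max [592. 142.  77.]
top uv 381.0 212.0 n 183 xyz mid [ 574.4 -194.9   36.6] min [ 553. -217.   17.] max [ 595. -173.   56.]
top uv 414.0 212.0 n 87 xyz mid [ 578.7 -293.1   23.1] min [ 564. -307.   13.] max [ 593. -279.   33.]
top uv 245.0 231.0 n 62 xyz mid [501.7 197.5  53.8] min [488. 191.  15.] max [516. 204.  92.]
top uv 214.0 246.0 n 407 xyz mid [457.  280.   71.3] min [426. 252.  14.] max [488. 309. 129.]
top uv 181.0 252.0 n 107 xyz mid [439.6 366.4  69.2] min [429. 348.  17.] max [450. 385. 121.]
top uv 382.0 257.0 n 85 xyz mid [ 444.5 -199.    31.2] min [ 431. -215.   13.] max [ 458. -183.   50.]
top uv 424.0 262.0 n 95 xyz mid [ 433.  -320.3   21.9] min [ 420. -334.   12.
[... 189 characters left out ...]
 145.0 n 553 xyz mid [712.6 328.5  62.8] min [688. 308.  12.] max [737. 349. 114.]
scene uv 306.0 198.0 n 1545 xyz mid [552.   60.5  45.5] min [509. -28.  12.] max [595. 149.  79.]
scene uv 371.0 222.0 n 83 xyz mid [720.3  56.   18.8] min [681.  38.  12.] max [760.  74.  25.]
scene uv 208.0 255.0 n 208 xyz mid [ 445.6 -199.2   29.4] min [ 431. -214.   12.] max [ 460. -185.   47.]
scene uv 260.0 276.0 n 430 xyz mid [ 576.9 -194.4   34. ] min [ 555. -216.   12.] max [ 599. -172.   56.]
scene uv 166.0 296.0 n 203 xyz mid [ 432.6 -320.8   21.6] min [ 418. -335.   12.] max [ 447. -306.   31.]
scene uv 234.0 316.0 n 234 xyz mid [ 581.6 -295.    21.9] min [ 567. -310.   12.] max [ 596. -280.   31.]
```

```bash
cat > m2.py <<'E'
from h import *
for n in ["top","scene"]:
    im=dict(np.load(n+"0.npz")); C=cloud(im)
    m=(C[...,0]>490)&(C[...,0]<610)&(C[...,1]>-50)&(C[...,1]<160)&(C[...,2]>36)&(C[...,2]<44)
    print(n,"clamp top",cv2.minAreaRect(C[m][:,:2].astype(np.float32)),np.median(C[m][:,2]))
    m=(C[...,0]>490)&(C[...,0]<610)&(C[...,1]>-50)&(C[...,1]<160)&(C[...,2]>60)
    print(n,"plates",cv2.minAreaRect(C[m][:,:2].astype(np.float32)),C[m][:,2].max(),C[m].mean(0))
    m=(C[...,0]>400)&(C[...,0]<500)&(C[...,1]>235)&(C[...,1]<325)&(C[...,2]>84)&(C[...,2]<96)
    print(n,"stand top",cv2.minAreaRect(C[m][:,:2].astype(np.float32)),np.median(C[m][:,2]))
    m=(C[...,0]>400)&(C[...,0]<500)&(C[...,1]>235)&(C[...,1]<325)&(C[...,2]>116)
    print(n,"handle top",cv2.minAreaRect(C[m][:,:2].astype(np.float32)),np.median(C[m][:,2]),C[m].mean(0))
E
python3 m2.py
```

```text
top clamp top ((550.8743286132812, 57.25905227661133), (64.80757141113281, 163.60037231445312), 8.305896759033203) 38.91457041342551
top plates ((551.3218383789062, 56.94676971435547), (37.63914489746094, 21.38786506652832), 8.204574584960938) 77.30665581788344 [550.60542696  57.18869523  71.9610718 ]
top stand top ((457.7738037109375, 280.6617431640625), (51.85799026489258, 56.15230941772461), 80.53350067138672) 89.02042722403371
top handle top ((457.9552917480469, 281.535888671875), (15.48287296295166, 35.251373291015625), 79.92462921142578) 122.55387844234133 [457.96954821 280.17723382 122.28670629]
scene clamp top ((552.092041015625, 60.511722564697266), (65.59329223632812, 170.05552673339844), 8.141721725463867) 40.648388595726715
scene plates ((551.9696044921875, 58.80731201171875), (40.052093505859375, 23.638729095458984), 9.420585632324219) 78.85822573091002 [553.09888926  57.86812847  70.32528978]
scene stand top ((456.8587951660156, 279.4145812988281), (54.77423095703125, 60.11463928222656), 82.78788757324219) 89.44840159241119
scene handle top ((457.3437805175781, 279.2462158203125), (13.903475761413574, 37.11774444580078), 83.20516967773438) 123.3975319929499 [458.40132615 277.745557   122.44094249]
```

```bash
cat > g.py <<'E'
# usage: keep commanded pose (x,y,z,yaw deg) ; tool assumed straight down
import numpy as np, json, os
F="cmd.json"
def cmd(): return json.load(open(F)) if os.path.exists(F) else [145.5,633.52,231.313,77.063]
def delta(t,c=None):
    c=c or cmd(); y=np.radians(c[3]); d=np.array(t[:3])-c[:3]
    return [round(d[0]*np.cos(y)+d[1]*np.sin(y),1),round(d[0]*np.sin(y)-d[1]*np.cos(y),1),round(-d[2],1),0,0,round(-(t[3]-c[3]),1)]
def apply(s):
    c=cmd(); y=np.radians(c[3]); x,yy,z,_,_,r=s
    n=[c[0]+x*np.cos(y)+yy*np.sin(y), c[1]+x*np.sin(y)-yy*np.cos(y), c[2]-z, c[3]-r]; json.dump(n,open(F,"w")); return n
def meas():
    from cell import sensors
    s=sensors.read_state(); print("t",round(s["clock"],2),"tcp",np.round(s["eef_pos"],1),"rpy",np.round(np.degrees(s["tool_rot"]),2),"w",round(s["width"],1),"F",np.round(s["force"],1),"T",np.round(s["torque"],2))
E
python3 - <<'E'
from g import *
print(delta([520,200,230,8.3]),delta([580,-294,150,8.3]),delta([580,-294,110,8.3])); meas()
E
```

```text
[np.float64(-338.7), np.float64(462.1), np.float64(1.3), 0, 0, 68.8] [np.float64(-806.7), np.float64(631.1), np.float64(81.3), 0, 0, 68.8] [np.float64(-806.7), np.float64(631.1), np.float64(121.3), 0, 0, 68.8]
t 0.15 tcp [145.4 633.  230.6] rpy [1.800e+02 8.000e-02 7.706e+01] w 85.7 F [ 0.5 -0.2  0.4] T [ 0.01  0.02 -0.01]
```

Call:
{"name": "arm_command", "arguments": {"rows": [[[-339, 462, 1, 0, 0, 69], [-339, 462, 1, 0, 0, 69], [-339, 462, 1, 0, 0, 69], [-339, 462, 1, 0, 0, 69], [-339, 462, 1, 0, 0, 69], [-339, 462, 1, 0, 0, 69], [-339, 462, 1, 0, 0, 69], [-339, 462, 1, 0, 0, 69], [-339, 462, 1, 0, 0, 69], [-339, 462, 1, 0, 0, 69], [-339, 462, 1, 0, 0, 69], [-339, 462, 1, 0, 0, 69], [-339, 462, 1, 0, 0, 69], [-339, 462, 1, 0, 0, 69]]], "claw": 1}}

```text
clock: 1.32
eef_pos: [521.9, 196.0, 230.4]
tool_rot: [3.14, -0.001, 0.138]
force: [0.4, -0.2, 0.1]
width: 85.4
```

```bash
python3 - <<'E'
from g import *
print(apply([-339,462,1,0,0,69])); meas()
from h import *
im=get_image("wrist"); save(im,"w1"); np.savez("w1.npz",**im)
print(delta([580,-294,150,8.3]))
E
```

```text
[np.float64(519.8778069255203), np.float64(199.69254849233215), 230.313, 8.063000000000002]
t 1.32 tcp [521.9 196.  230.4] rpy [ 1.7992e+02 -5.0000e-02  7.9000e+00] w 85.4 F [ 0.4 -0.2  0.1] T [-0.01 -0.05  0.01]
[np.float64(-9.7), np.float64(497.2), np.float64(80.3), 0, 0, -0.2]
```

View pics/w1.png

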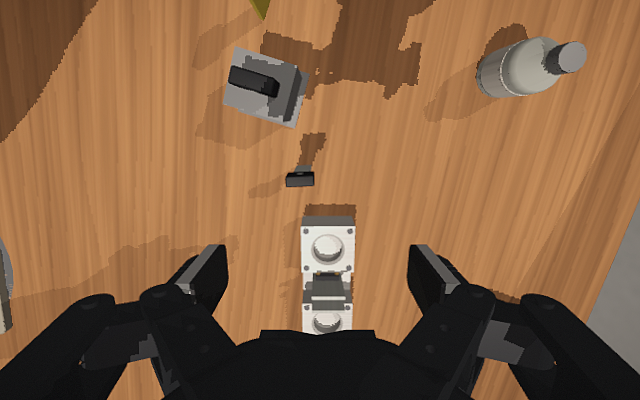

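The wrist view shows clamp bores at (327,245) and (327,322), the free black blade at (300,178) and the handle in the stand at (253,82). Next I move above mount b.

Call:
{"name": "arm_command", "arguments": {"rows": [[[-10, 497, 80, 0, 0, 0], [-10, 497, 80, 0, 0, 0], [-10, 497, 80, 0, 0, 0], [-10, 497, 80, 0, 0, 0], [-10, 497, 80, 0, 0, 0], [-10, 497, 80, 0, 0, 0], [-10, 497, 80, 0, 0, 0], [-10, 497, 80, 0, 0, 0], [-10, 497, 80, 0, 0, 0], [-10, 497, 80, 0, 0, 0], [-10, 497, 80, 0, 0, 0], [-10, 497, 80, 0, 0, 0], [-10, 497, 80, 0, 0, 0], [-10, 497, 80, 0, 0, 0], [-10, 497, 80, 0, 0, 0]]]}}

```text
clock: 2.62
eef_pos: [579.4, -292.8, 149.6]
tool_rot: [-3.14, 0.001, 0.14]
force: [0.2, -0.2, -0.3]
width: 85.2
```

```bash
python3 - <<'E'
from g import *
print(apply([-10,497,80,0,0,0])); meas()
from h import *
im=get_image("wrist"); save(im,"w2"); np.savez("w2.npz",**im)
C=cloud(im); m=(C[...,2]>20)&(C[...,2]<36)&(abs(C[...,0]-580)<30)&(abs(C[...,1]+294)<30)
P=C[m]; print(m.sum(),cv2.minAreaRect(P[:,:2].astype(np.float32)),np.median(P[:,2]))
t=[580,-294,30,8.3]; print(delta(t))
E
```

```text
[np.float64(579.6868135026693), np.float64(-293.79694757851087), 150.313, 8.063000000000002]
t 2.62 tcp [ 579.4 -292.8  149.6] rpy [-1.799e+02  4.000e-02  8.040e+00] w 85.2 F [ 0.2 -0.2 -0.3] T [ 0.06 -0.02 -0.05]
842 ((581.8307495117188, -293.7745056152344), (29.083223342895508, 29.160478591918945), 4.8632659912109375) 27.614164225150972
[np.float64(0.3), np.float64(0.2), np.float64(120.3), 0, 0, -0.2]
```

View pics/w2.png

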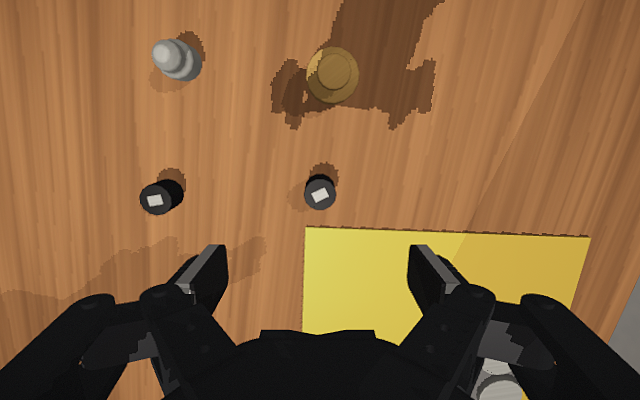

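Mount b is at wrist pixel (320,193), at (580.7, -294), with diameter 29 and its top at 28 mm, as expected. I descend and grip.

Call:
{"name": "arm_command", "arguments": {"rows": [[[1, 0, 40, 0, 0, 0], [1, 0, 80, 0, 0, 0], [1, 0, 110, 0, 0, 0], [1, 0, 125, 0, 0, 0], [1, 0, 135, 0, 0, 0], [1, 0, 140, 0, 0, 0], [1, 0, 140, 0, 0, 0]]]}}

```text
clock: 3.25
eef_pos: [581.0, -292.1, 10.1]
tool_rot: [-3.141, 0.0, 0.142]
force: [0.2, -0.7, 1.1]
width: 85.4
```

Call:
{"name": "arm_command", "arguments": {"rows": [[[0, 0, 0, 0, 0, 0], [0, 0, 0, 0, 0, 0], [0, 0, 0, 0, 0, 0], [0, 0, 0, 0, 0, 0], [0, 0, 0, 0, 0, 0], [0, 0, 0, 0, 0, 0], [0, 0, 0, 0, 0, 0], [0, 0, 0, 0, 0, 0]]], "claw": -1}}

```text
clock: 3.92
eef_pos: [581.3, -294.1, 11.5]
tool_rot: [3.141, -0.001, 0.141]
force: [0.1, 0.4, 6.4]
width: 28.0
```

```bash
python3 - <<'E'
from g import *
print(apply([1,0,140,0,0,0])); meas()
E
```

```text
[np.float64(580.6769279439945), np.float64(-293.6566857052907), 10.312999999999988, 8.063000000000002]
t 3.92 tcp [ 581.3 -294.1   11.5] rpy [ 1.7996e+02 -8.0000e-02  8.0600e+00] w 28.0 F [0.1 0.4 6.4] T [0.05 0.16 0.  ]
```

Call:
{"name": "arm_command", "arguments": {"rows": [[[0, 0, -10, 0, 0, 0], [0, 0, -40, 0, 0, 0], [0, 0, -80, 0, 0, 0], [0, 0, -110, 0, 0, 0], [0, 0, -110, 0, 0, 0], [0, 0, -110, 0, 0, 0]]]}}

```text
clock: 4.42
eef_pos: [582.0, -294.4, 123.0]
tool_rot: [3.139, -0.004, 0.141]
force: [-0.9, 0.1, -1.3]
width: 27.5
```

```bash
python3 - <<'E'
from g import *
print(apply([0,0,-110,0,0,0])); meas()
from h import *
for n in ["wrist","scene"]:
    im=get_image(n); save(im,n[0]+"3",None if n=="wrist" else (140,180,320,340), 1 if n=="wrist" else 4); np.savez(n[0]+"3.npz",**im)
E
```

```text
[np.float64(580.6769279439945), np.float64(-293.6566857052907), 120.31299999999999, 8.063000000000002]
t 4.42 tcp [ 582.  -294.4  123. ] rpy [179.85  -0.23   8.06] w 27.5 F [-0.9  0.1 -1.3] T [ 0.05 -0.01  0.05]
```

View pics/w3.png

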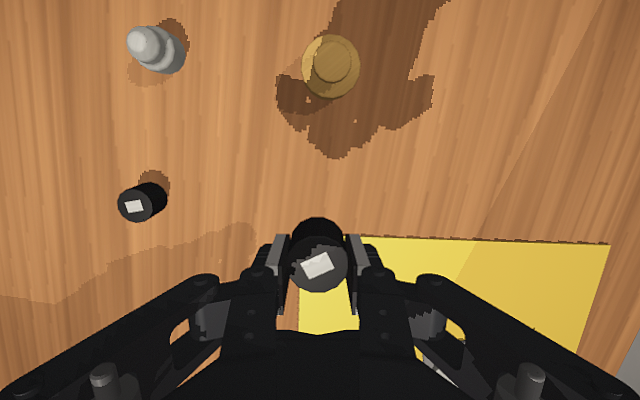

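View pics/s3.png

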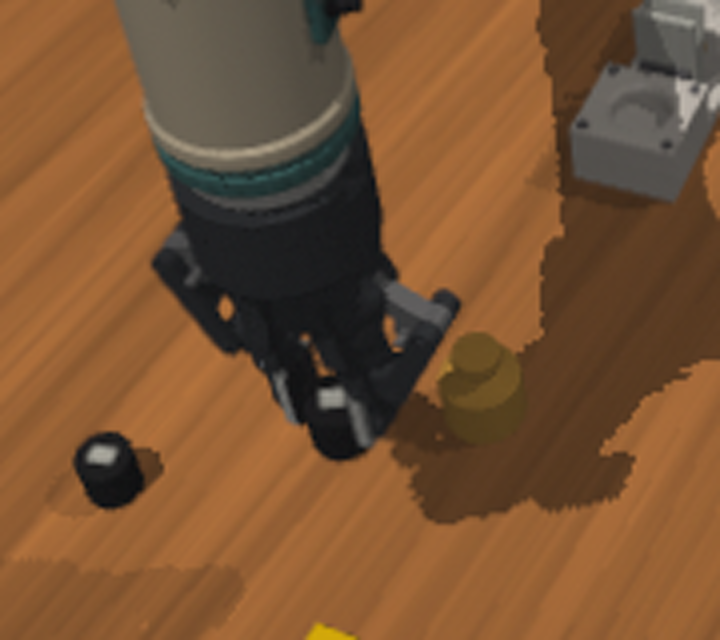

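```bash
cat > held.py <<'E'
from h import *; import sys
from cell import sensors
def held(im,tcp,lo=5,hi=45):
    C=cloud(im); D=C-np.array(tcp); m=(abs(D[...,0])<13)&(abs(D[...,1])<18)&(D[...,2]>lo)&(D[...,2]<hi)
    P=C[m]; 
    zs=np.histogram(P[:,2],bins=np.arange(P[:,2].min(),P[:,2].max()+2,2)); 
    zt=zs[1][zs[0].argmax()]+1
    Q=P[abs(P[:,2]-zt)<3]; 
    A=np.c_[Q[:,:2]-Q[:,:2].mean(0),np.ones(len(Q))]; co=np.linalg.lstsq(A,Q[:,2],rcond=None)[0]
    return len(P),zt-tcp[2],Q[:,:2].min(0)-tcp[:2],Q[:,:2].max(0)-tcp[:2],co,cv2.minEnclosingCircle((Q[:,:2]-tcp[:2]).astype(np.float32))
E
python3 - <<'E'
from held import *
im=dict(np.load("w3.npz")); print(held(im,[582,-294.4,121.5]))
from g import *
h=np.radians(8.2)
for nm,s in (("l",52),("r",-52)):
    b=[551.3-s*np.sin(h),57.8+s*np.cos(h)]; print(nm,b,delta([*b,120,8.2]))
E
```

```text
(3496, np.float64(18.005772101876403), array([-12.99960291, -15.13761851]), array([12.98190814, 14.99052079]), array([ 4.44984340e-03, -1.05666035e-02,  1.39077364e+02]), ((0.23840904235839844, -0.31461191177368164), 18.23021697998047))
l [np.float64(543.8832954473133), np.float64(109.26836400720502)] [np.float64(20.1), np.float64(-404.1), np.float64(0.3), 0, 0, -0.1]
r [np.float64(558.7167045526866), np.float64(6.331635992794972)] [np.float64(20.3), np.float64(-300.1), np.float64(0.3), 0, 0, -0.1]
```

Call:
{"name": "arm_command", "arguments": {"rows": [[[20, -300, 0, 0, 0, 0], [20, -300, 0, 0, 0, 0], [20, -300, 0, 0, 0, 0], [20, -300, 0, 0, 0, 0], [20, -300, 0, 0, 0, 0], [20, -300, 0, 0, 0, 0], [20, -300, 0, 0, 0, 0], [20, -300, 0, 0, 0, 0], [20, -300, 0, 0, 0, 0], [20, -300, 0, 0, 0, 0], [20, -300, 0, 0, 0, 0]]]}}

```text
clock: 5.43
eef_pos: [557.9, 4.3, 119.6]
tool_rot: [3.14, 0.002, 0.139]
force: [-0.5, 0.2, 0.4]
width: 27.4
```

```bash
python3 - <<'E'
from g import *
print(apply([20,-300,0,0,0,0])); meas()
from h import *
im=get_image("wrist"); save(im,"w4"); np.savez("w4.npz",**im)
C=cloud(im); m=(C[...,0]>490)&(C[...,0]<610)&(C[...,1]>-50)&(C[...,1]<160)&(C[...,2]>36)&(C[...,2]<44)
print(cv2.minAreaRect(C[m][:,:2].astype(np.float32)),C[m].min(0),C[m].max(0))
m=(C[...,0]>520)&(C[...,0]<580)&(C[...,1]>40)&(C[...,1]<75)&(C[...,2]>66)&(C[...,2]<80)
print(m.sum(),cv2.minAreaRect(C[m][:,:2].astype(np.float32)),C[m].mean(0))
E
```

```text
[np.float64(558.4006548044622), np.float64(6.182884156682235), 120.31299999999999, 8.063000000000002]
t 5.43 tcp [557.9   4.3 119.6] rpy [1.7992e+02 9.0000e-02 7.9500e+00] w 27.4 F [-0.5  0.2  0.4] T [ 0.01  0.   -0.  ]
((553.437744140625, 59.55302047729492), (64.2490463256836, 163.94183349609375), 8.116759300231934) [510.32780428 -24.09574981  36.00242692] [596.42929263 144.29998735  43.99703791]
1028 ((553.4954833984375, 58.806190490722656), (37.55955505371094, 20.519250869750977), 8.008110046386719) [553.50925693  58.75137832  73.51884289]
```

View pics/w4.png

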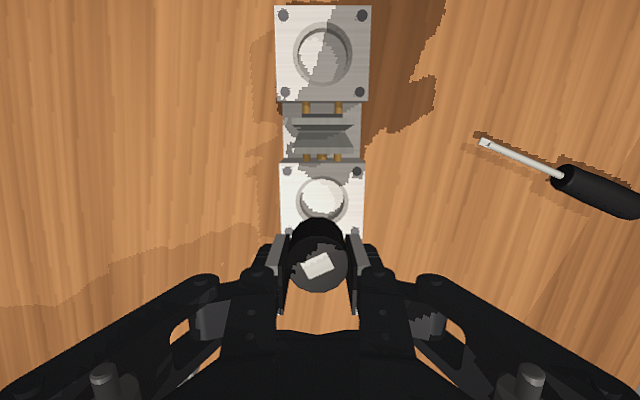

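```bash
python3 - <<'E'
from h import *
for f,t in (("w4",(558.2,5,119.8)),("w3",(582,-294.4,121.8))):
    im=dict(np.load(f+".npz")); C=cloud(im); D=C-np.array(t)
    m=(abs(D[...,2]-18)<1.5)&(np.hypot(D[...,0],D[...,1])<25)
    n,l,st,c=cv2.connectedComponentsWithStats(m.astype(np.uint8)); k=l==1+st[1:,4].argmax()
    P=D[k]; print(k.sum(),cv2.minEnclosingCircle(P[:,:2].astype(np.float32)),P.min(0),P.max(0),np.median(P[:,2]))
E
```

```text
85 ((-1.5383872985839844, 0.6036782264709473), 4.781707286834717) [-6.31565805 -3.82016943 16.50217456] [ 2.51115181  3.92210465 17.97365632] 16.7935441444926
2721 ((-0.9876878261566162, 4.896042346954346), 21.12622833251953) [-21.9786687  -14.75162872  16.50127045] [18.35622638 14.85430857 19.46824309] 17.388590525338188
```

Call:
{"name": "arm_command", "arguments": {"rows": [[[1.3, -1, 30, 0, 0, 0], [1.3, -1, 50, 0, 0, 0], [1.3, -1, 60, 0, 0, 0], [1.3, -1, 65, 0, 0, 0], [1.3, -1, 68, 0, 0, 0], [1.3, -1, 71, 0, 0, 0], [1.3, -1, 74, 0, 0, 0], [1.3, -1, 76, 0, 0, 0], [1.3, -1, 76, 0, 0, 0]]]}}

```text
clock: 6.23
eef_pos: [559.7, 7.4, 44.5]
tool_rot: [-3.142, -0.0, 0.141]
force: [0.3, -0.6, -0.6]
width: 28.1
```

```bash
python3 - <<'E'
from g import *
print(apply([1.3,-1,76,0,0,0])); meas()
from h import *
im=get_image("wrist"); save(im,"w5",(200,120,440,320),3); np.savez("w5.npz",**im)
im=get_image("scene"); save(im,"s5",(250,130,370,250),5); np.savez("s5.npz",**im)
E
```

```text
[np.float64(559.5475417049649), np.float64(7.35533903319363), 44.31299999999999, 8.063000000000002]
t 6.23 tcp [559.7   7.4  44.5] rpy [-1.80e+02 -3.00e-02  8.07e+00] w 28.1 F [ 0.3 -0.6 -0.6] T [ 0.01  0.05 -0.05]
```

View pics/w5.png

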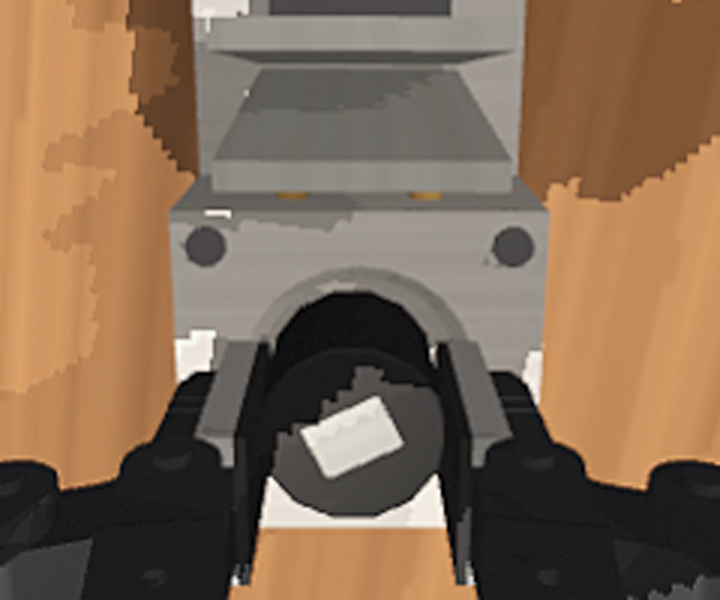

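View pics/s5.png

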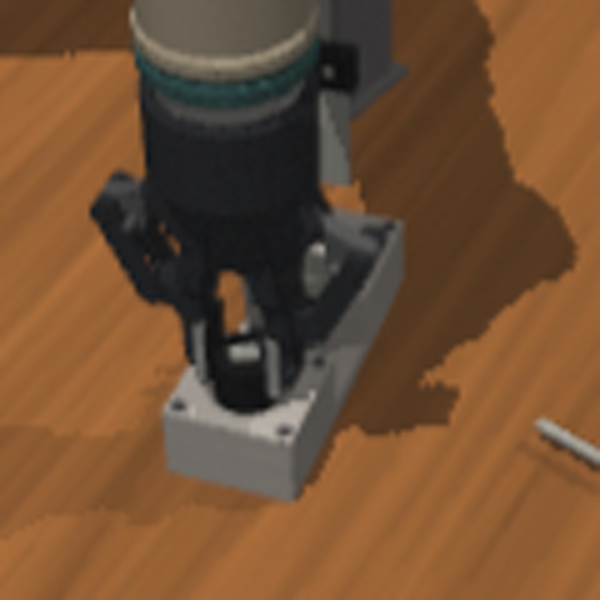

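The mount is about 1 mm left of the bore centre in the wrist view (cylinder at 352, bore at 360 in the 3x crop). I shift it 1 mm, lower and release.

Call:
{"name": "arm_command", "arguments": {"rows": [[[1, 0, 1, 0, 0, 0], [1, 0, 2, 0, 0, 0], [1, 0, 3, 0, 0, 0], [1, 0, 3, 0, 0, 0]]]}}

```text
clock: 6.67
eef_pos: [560.4, 7.5, 41.1]
tool_rot: [-3.142, 0.0, 0.141]
force: [-0.4, -0.0, -0.2]
width: 27.9
```

Call:
{"name": "arm_command", "arguments": {"rows": [[[0, 0, 0, 0, 0, 0], [0, 0, 0, 0, 0, 0], [0, 0, 0, 0, 0, 0], [0, 0, 0, 0, 0, 0], [0, 0, 0, 0, 0, 0], [0, 0, 0, 0, 0, 0]]], "claw": 0.4}}

```text
clock: 7.17
eef_pos: [560.5, 7.4, 41.3]
tool_rot: [-3.142, -0.0, 0.141]
force: [0.5, 0.2, -0.3]
width: 59.7
```

Call:
{"name": "arm_command", "arguments": {"rows": [[[0, 0, -15, 0, 0, 0], [0, 0, -50, 0, 0, 0], [0, 0, -90, 0, 0, 0], [0, 0, -100, 0, 0, 0], [0, 0, -100, 0, 0, 0], [0, 0, -100, 0, 0, 0]]]}}

```text
clock: 7.67
eef_pos: [560.7, 7.7, 141.7]
tool_rot: [-3.141, -0.001, 0.141]
force: [-0.7, -0.0, -0.4]
width: 60.1
```

```bash
cat > seat.py <<'E'
from h import *
def seat(im,b,save_=None):
    C=cloud(im); m=(np.hypot(C[...,0]-b[0],C[...,1]-b[1])<22)&(C[...,2]>46)&(C[...,2]<90)
    P=C[m]; 
    if len(P)<20: print("no mount",len(P));return
    A=np.c_[P[:,:2]-P[:,:2].mean(0),np.ones(len(P))]; r=cv2.minEnclosingCircle(P[:,:2].astype(np.float32))
    print("n",len(P),"top z med",np.median(P[:,2]),"circle",r,"z p5,p95",np.percentile(P[:,2],[5,95]))
    mm=(abs(C[...,0]-552)<60)&(abs(C[...,1]-58)<100)&(abs(C[...,2]-40)<4); print("block z",np.median(C[mm][:,2]))
E
python3 - <<'E'
from g import *
apply([1,0,3,0,0,0]); print(apply([0,0,-100,0,0,0])); meas()
from seat import *
for n in ["wrist","scene","top"]:
    im=get_image(n); np.savez(n[0]+"6.npz",**im); print(n); seat(im,(559.6,7.3))
    if n=="wrist": save(im,"w6")
    if n=="scene": save(im,"s6",(250,130,370,250),5)
E
```

```text
[np.float64(560.5376561462901), np.float64(7.495600906413753), 141.313, 8.063000000000002]
t 7.67 tcp [560.7   7.7 141.7] rpy [-1.7999e+02 -7.0000e-02  8.0800e+00] w 60.1 F [-0.7 -0.  -0.4] T [ 0.03  0.02 -0.03]
wrist
n 1073 top z med 53.503135364562155 circle ((560.1376953125, 7.388659477233887), 14.92658805847168) z p5,p95 [51.78283081 54.70889126]
block z 39.50321547284517
scene
n 127 top z med 54.50058589088371 circle ((558.433837890625, 6.821406841278076), 16.06464958190918) z p5,p95 [47.09656572 57.04533021]
block z 40.75703298070118
top
no mount 0
```

View pics/w6.png

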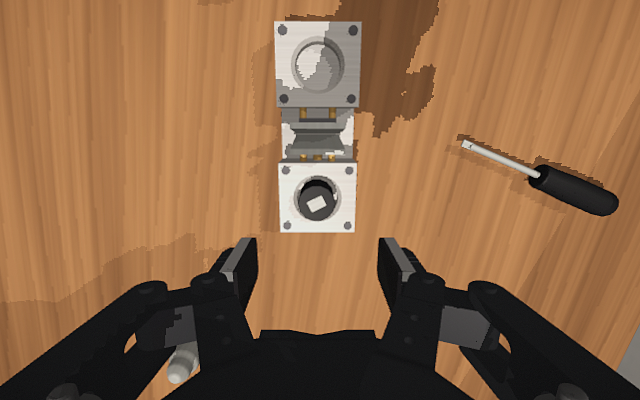

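View pics/s6.png

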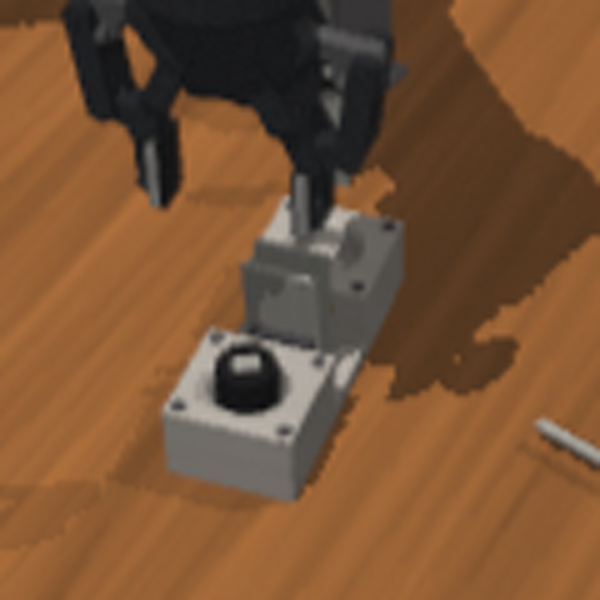

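The first mount is seated: its top is 14.0 mm above the block and it stands level. Now the second mount.

```bash
python3 - <<'E'
from g import *
print(delta([433,-320.5,100.3,8.063]))
E
```

```text
[np.float64(-172.3), np.float64(306.9), np.float64(41.0), 0, 0, 0.0]
```

Call:
{"name": "arm_command", "arguments": {"rows": [[[-172, 307, 0, 0, 0, 0], [-172, 307, 0, 0, 0, 0], [-172, 307, 0, 0, 0, 0], [-172, 307, 0, 0, 0, 0], [-172, 307, 0, 0, 0, 0], [-172, 307, 0, 0, 0, 0], [-172, 307, 0, 0, 0, 0], [-172, 307, 0, 0, 0, 0], [-172, 307, 0, 0, 0, 0], [-172, 307, 10, 0, 0, 0], [-172, 307, 10, 0, 0, 0], [-172, 307, 10, 0, 0, 0]]], "claw": 1}}

```text
clock: 8.82
eef_pos: [432.7, -318.8, 129.7]
tool_rot: [-3.138, 0.002, 0.141]
force: [0.4, -0.3, -0.5]
width: 85.3
```

```bash
python3 - <<'E'
from g import *
print(apply([-172,307,10,0,0,0])); meas()
from h import *
im=get_image("wrist"); save(im,"w7"); np.savez("w7.npz",**im)
C=cloud(im); m=(C[...,2]>20)&(C[...,2]<36)&(abs(C[...,0]-433)<30)&(abs(C[...,1]+320)<30)
P=C[m]; print(m.sum(),cv2.minAreaRect(P[:,:2].astype(np.float32)),np.median(P[:,2]))
E
```

```text
[np.float64(433.29836731692757), np.float64(-320.59457477429464), 131.313, 8.063000000000002]
t 8.82 tcp [ 432.7 -318.8  129.7] rpy [-1.798e+02  1.300e-01  8.100e+00] w 85.3 F [ 0.4 -0.3 -0.5] T [0.   0.01 0.05]
963 ((432.8976135253906, -320.0032958984375), (29.13075828552246, 29.113672256469727), 70.87462615966797) 27.558004495143336
```

View pics/w7.png

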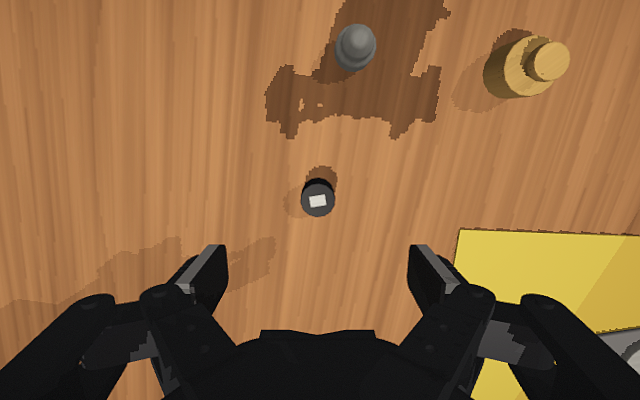

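Mount a is at wrist (318,198), at (432.9,-320.2), in line with the tool. I descend and grip as before, 1 mm higher.

Call:
{"name": "arm_command", "arguments": {"rows": [[[0, 0, 40, 0, 0, 0], [0, 0, 75, 0, 0, 0], [0, 0, 98, 0, 0, 0], [0, 0, 112, 0, 0, 0], [0, 0, 120, 0, 0, 0], [0, 0, 120, 0, 0, 0], [0, 0, 120, 0, 0, 0]]]}}

```text
clock: 9.45
eef_pos: [433.9, -319.9, 11.5]
tool_rot: [-3.141, -0.0, 0.142]
force: [-0.5, 0.1, -0.3]
width: 85.6
```

Call:
{"name": "arm_command", "arguments": {"rows": [[[0, 0, 0, 0, 0, 0], [0, 0, 0, 0, 0, 0], [0, 0, 0, 0, 0, 0], [0, 0, 0, 0, 0, 0], [0, 0, 0, 0, 0, 0], [0, 0, 0, 0, 0, 0], [0, 0, 0, 0, 0, 0], [0, 0, 0, 0, 0, 0]]], "claw": -1}}

```text
clock: 10.12
eef_pos: [433.7, -320.9, 12.2]
tool_rot: [3.141, -0.001, 0.141]
force: [-0.1, 0.4, 6.7]
width: 27.9
```

Call:
{"name": "arm_command", "arguments": {"rows": [[[0, 0, -10, 0, 0, 0], [0, 0, -40, 0, 0, 0], [0, 0, -80, 0, 0, 0], [0, 0, -120, 0, 0, 0], [0, 0, -120, 0, 0, 0], [0, 0, -120, 0, 0, 0]]]}}

```text
clock: 10.62
eef_pos: [434.7, -321.6, 134.3]
tool_rot: [3.138, -0.004, 0.141]
force: [1.2, -0.3, -1.6]
width: 27.6
```

```bash
python3 - <<'E'
from g import *
print(apply([0,0,0,0,0,0])); meas()
from held import *
im=get_image("wrist"); save(im,"w8",(200,100,440,320),3); np.savez("w8.npz",**im)
print(held(im,np.array(sensors.read_state()["eef_pos"])))
h=np.radians(8.15); b=[552.1-52*np.sin(h),58.8+52*np.cos(h)]; b[0]+=.7; print(b,delta([*b,131.3,8.063]))
E
```

```text
[np.float64(433.29836731692757), np.float64(-320.59457477429464), 131.313, 8.063000000000002]
t 10.62 tcp [ 434.7 -321.6  134.3] rpy [179.79  -0.25   8.07] w 27.6 F [ 1.2 -0.3 -1.6] T [-0.03  0.04 -0.01]
(3378, np.float64(18.005379068431125), array([-12.9993216 , -15.48864374]), array([12.99462984, 14.53261568]), array([ 4.12080002e-03, -1.15990292e-02,  1.49624836e+02]), ((-0.6499724984169006, -1.4609500169754028), 16.73320770263672))
[np.float64(545.4282128863114), np.float64(110.27481670438908)] [np.float64(171.5), np.float64(-410.9), np.float64(0.0), 0, 0, 0.0]
```

View pics/w8.png

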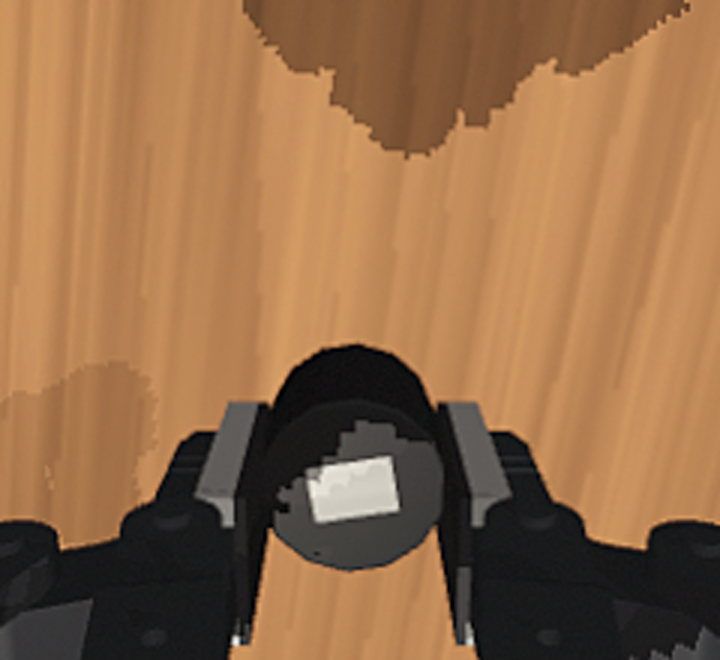

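Call:
{"name": "arm_command", "arguments": {"rows": [[[171.5, -411, 0, 0, 0, 0], [171.5, -411, 0, 0, 0, 0], [171.5, -411, 0, 0, 0, 0], [171.5, -411, 0, 0, 0, 0], [171.5, -411, 0, 0, 0, 0], [171.5, -411, 0, 0, 0, 0], [171.5, -411, 0, 0, 0, 0], [171.5, -411, 0, 0, 0, 0], [171.5, -411, 0, 0, 0, 0], [171.5, -411, 0, 0, 0, 0], [171.5, -411, 0, 0, 0, 0], [171.5, -411, 10, 0, 0, 0], [171.5, -411, 40, 0, 0, 0], [171.5, -411, 60, 0, 0, 0], [171.5, -411, 70, 0, 0, 0], [171.5, -411, 75, 0, 0, 0], [171.5, -411, 75, 0, 0, 0], [171.5, -411, 75, 0, 0, 0]]]}}

```text
clock: 12.17
eef_pos: [545.6, 109.9, 56.5]
tool_rot: [3.141, -0.0, 0.14]
force: [0.5, 1.0, -0.7]
width: 27.3
```

```bash
python3 - <<'E'
from g import *
print(apply([171.5,-411,75,0,0,0])); meas()
from h import *
im=get_image("wrist"); save(im,"w9",(200,120,440,320),3); np.savez("w9.npz",**im)
im=get_image("scene"); save(im,"s9",(250,130,370,250),5)
E
```

```text
[np.float64(545.4553641107346), np.float64(110.39737186762807), 56.31299999999999, 8.063000000000002]
t 12.17 tcp [545.6 109.9  56.5] rpy [179.99  -0.     8.02] w 27.3 F [ 0.5  1.  -0.7] T [-0.01  0.01 -0.02]
```

View pics/w9.png

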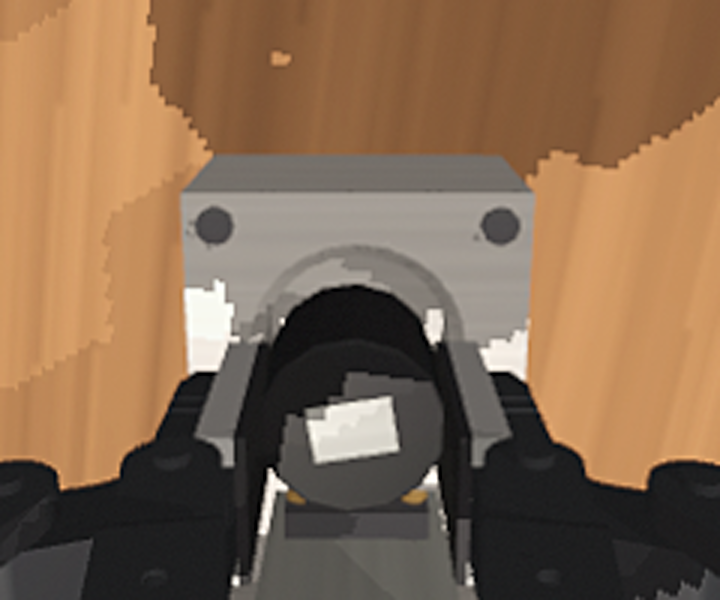

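View pics/s9.png

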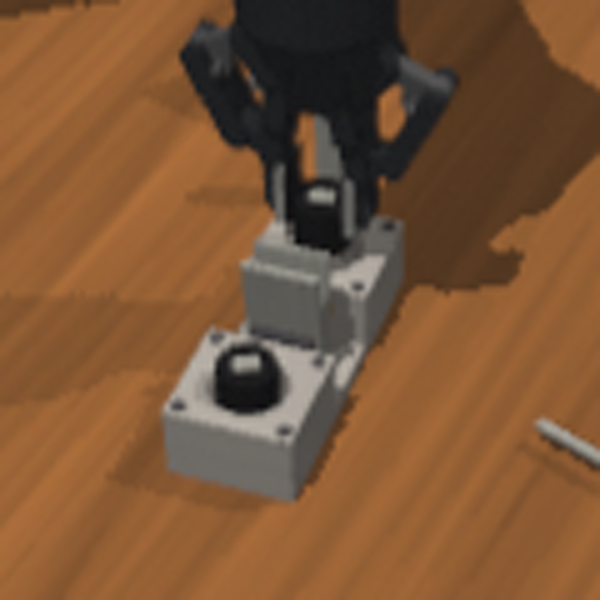

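The mount is aligned within about 0.5 mm (mount at 356, bore at 358-360 in the crop). I lower it and release.

Call:
{"name": "arm_command", "arguments": {"rows": [[[0.3, 0, 4, 0, 0, 0], [0.3, 0, 7, 0, 0, 0], [0.3, 0, 10, 0, 0, 0], [0.3, 0, 12, 0, 0, 0], [0.3, 0, 14, 0, 0, 0], [0.3, 0, 15, 0, 0, 0], [0.3, 0, 15, 0, 0, 0]]]}}

```text
clock: 12.85
eef_pos: [545.6, 110.4, 41.0]
tool_rot: [3.142, 0.0, 0.141]
force: [-0.1, -0.9, 0.1]
width: 27.6
```

Call:
{"name": "arm_command", "arguments": {"rows": [[[0, 0, 0, 0, 0, 0], [0, 0, 0, 0, 0, 0], [0, 0, 0, 0, 0, 0], [0, 0, 0, 0, 0, 0], [0, 0, 0, 0, 0, 0], [0, 0, 0, 0, 0, 0]]], "claw": 0.4}}

```text
clock: 13.35
eef_pos: [545.8, 110.4, 41.4]
tool_rot: [-3.142, -0.0, 0.141]
force: [0.4, 0.3, -0.3]
width: 59.8
```

Call:
{"name": "arm_command", "arguments": {"rows": [[[0, 0, -15, 0, 0, 0], [0, 0, -50, 0, 0, 0], [0, 0, -90, 0, 0, 0], [0, 0, -130, 0, 0, 0], [0, 0, -150, 0, 0, 0], [0, 0, -150, 0, 0, 0], [0, 0, -150, 0, 0, 0]]]}}

```text
clock: 13.93
eef_pos: [546.3, 110.8, 192.5]
tool_rot: [-3.141, -0.003, 0.141]
force: [-0.1, 1.3, 0.2]
width: 60.0
```

```bash
python3 - <<'E'
from g import *
apply([.3,0,15,0,0,0]); print(apply([0,0,-150,0,0,0])); meas()
from seat import *
im=get_image("wrist"); np.savez("w10.npz",**im); save(im,"w10"); seat(im,(545.4,110.3)); seat(im,(560,7.4))
C=cloud(im)
def rect(lo,hi,x0,x1,y0,y1):
    m=(C[...,0]>x0)&(C[...,0]<x1)&(C[...,1]>y0)&(C[...,1]<y1)&(C[...,2]>lo)&(C[...,2]<hi); print(m.sum(),cv2.minAreaRect(C[m][:,:2].astype(np.float32)),np.median(C[m][:,2]))
rect(84,96,400,500,235,325); rect(116,130,400,500,235,325)
im=get_image("scene"); seat(im,(545.4,110.3)); save(im,"s10",(250,90,370,250),3.7)
E
```

```text
[np.float64(545.7523984431322), np.float64(110.4394504295941), 191.313, 8.063000000000002]
t 13.93 tcp [546.3 110.8 192.5] rpy [-1.7996e+02 -1.6000e-01  8.0800e+00] w 60.0 F [-0.1  1.3  0.2] T [-0.02  0.05  0.06]
n 752 top z med 53.52460641146507 circle ((545.3013916015625, 111.11174011230469), 14.847132682800293) z p5,p95 [51.78702595 54.67383592]
block z 39.52127646996735
n 644 top z med 53.5775314579827 circle ((561.1414794921875, 7.642979621887207), 15.460592269897461) z p5,p95 [48.44036952 54.74976965]
block z 39.52127646996735
1 ((481.4096984863281, 252.46505737304688), (0.0, 0.0), 0.0) 84.3080170016126
0 ((0.0, 0.0), (0.0, 0.0), 0.0) nan
n 92 top z med 54.52485028840596 circle ((543.9580078125, 110.14366149902344), 15.931184768676758) z p5,p95 [49.08792408 56.54090011]
block z 40.99109367302441
  return _methods._mean(a, axis=axis, dtype=dtype,
  ret = ret.dtype.type(ret / rcount)
```

View pics/w10.png

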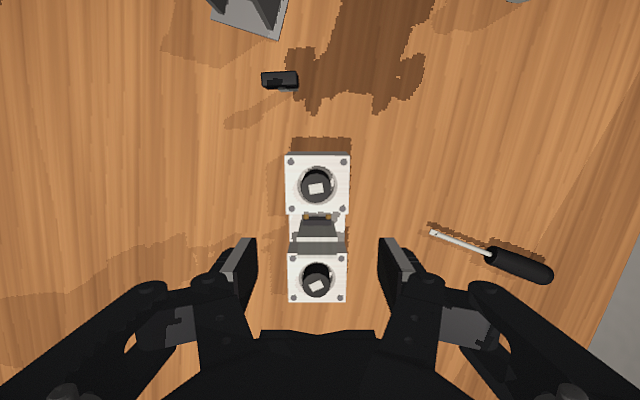

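View pics/s10.png

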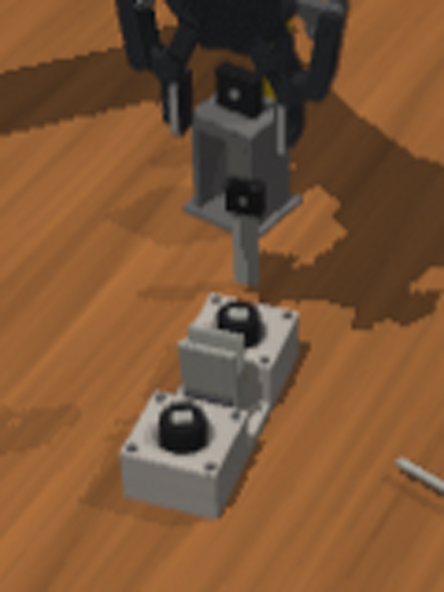

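Both mounts are seated, with tops 14.0 mm above the block. Next I go above the blade handle in the stand.

```bash
python3 - <<'E'
from g import *
print(delta([457.7,280.2,190,81.063]))
E
```

```text
[np.float64(-63.4), np.float64(-180.4), np.float64(1.3), 0, 0, -73.0]
```

Call:
{"name": "arm_command", "arguments": {"rows": [[[-63, -180, 0, 0, 0, -73], [-63, -180, 0, 0, 0, -73], [-63, -180, 0, 0, 0, -73], [-63, -180, 0, 0, 0, -73], [-63, -180, 0, 0, 0, -73], [-63, -180, 0, 0, 0, -73], [-63, -180, 0, 0, 0, -73], [-63, -180, 0, 0, 0, -73], [-63, -180, 0, 0, 0, -73], [-63, -180, 0, 0, 0, -73], [-63, -180, 0, 0, 0, -73], [-63, -180, 0, 0, 0, -73], [-63, -180, 0, 0, 0, -73], [-63, -180, 0, 0, 0, -73], [-63, -180, 0, 0, 0, -73]]], "claw": 0}}

```text
clock: 15.28
eef_pos: [458.0, 279.8, 191.0]
tool_rot: [-3.141, 0.0, 1.413]
force: [-0.6, 0.1, 0.3]
width: 42.8
```

```bash
python3 - <<'E'
from g import *
print(apply([-63,-180,0,0,0,-73])); meas()
from h import *
im=get_image("wrist"); np.savez("w11.npz",**im); save(im,"w11")
C=cloud(im)
def rect(lo,hi,x0,x1,y0,y1):
    m=(C[...,0]>x0)&(C[...,0]<x1)&(C[...,1]>y0)&(C[...,1]<y1)&(C[...,2]>lo)&(C[...,2]<hi); print(m.sum(),cv2.minAreaRect(C[m][:,:2].astype(np.float32)),np.median(C[m][:,2]))
rect(84,96,400,510,235,325); rect(117,130,400,500,235,325)
E
```

```text
[np.float64(458.1280514600202), np.float64(279.82355185526865), 191.313, 81.063]
t 15.28 tcp [458.  279.8 191. ] rpy [-1.7998e+02  3.0000e-02  8.0980e+01] w 42.8 F [-0.6  0.1  0.3] T [-0.01  0.    0.02]
2957 ((457.4547119140625, 281.8874816894531), (50.04397201538086, 56.49579620361328), 81.36422729492188) 89.55347989118673
902 ((457.1893005371094, 281.8078308105469), (13.510250091552734, 35.88731384277344), 81.70500946044922) 123.38703376996396
```

View pics/w11.png

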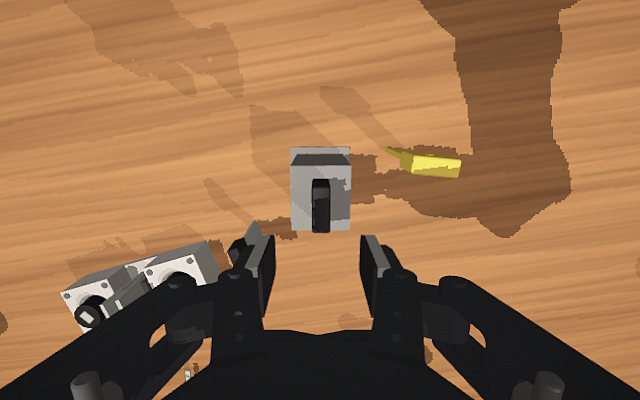

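The handle in the stand is at wrist (321,205): 13.5 x 35.9 mm with its top at 123.4 mm, which is the described handle. I descend and grip it.

Call:
{"name": "arm_command", "arguments": {"rows": [[[1.1, -0.8, 30, 0, 0, -0.5], [1.1, -0.8, 55, 0, 0, -0.5], [1.1, -0.8, 75, 0, 0, -0.5], [1.1, -0.8, 88, 0, 0, -0.5], [1.1, -0.8, 95, 0, 0, -0.5], [1.1, -0.8, 97, 0, 0, -0.5], [1.1, -0.8, 97, 0, 0, -0.5]]]}}

```text
clock: 15.92
eef_pos: [457.6, 281.1, 94.2]
tool_rot: [-3.141, 0.0, 1.423]
force: [0.5, 0.9, -0.3]
width: 42.7
```

Call:
{"name": "arm_command", "arguments": {"rows": [[[0, 0, 0, 0, 0, 0], [0, 0, 0, 0, 0, 0], [0, 0, 0, 0, 0, 0], [0, 0, 0, 0, 0, 0], [0, 0, 0, 0, 0, 0], [0, 0, 0, 0, 0, 0], [0, 0, 0, 0, 0, 0]]], "claw": -1}}

```text
clock: 16.5
eef_pos: [458.2, 281.5, 95.4]
tool_rot: [3.14, -0.001, 1.423]
force: [0.7, -0.1, 6.1]
width: 12.9
```

```bash
python3 - <<'E'
from g import *
print(apply([1.1,-.8,97,0,0,-.5])); meas()
from h import *
im=get_image("wrist"); np.savez("w12.npz",**im); save(im,"w12",(200,120,440,320),3)
E
```

```text
[np.float64(457.50864684399), np.float64(281.0344762631656), 94.31299999999999, 81.563]
t 16.5 tcp [458.2 281.5  95.4] rpy [ 1.7992e+02 -8.0000e-02  8.1560e+01] w 12.9 F [ 0.7 -0.1  6.1] T [-0.04  0.17  0.  ]
```

View pics/w12.png

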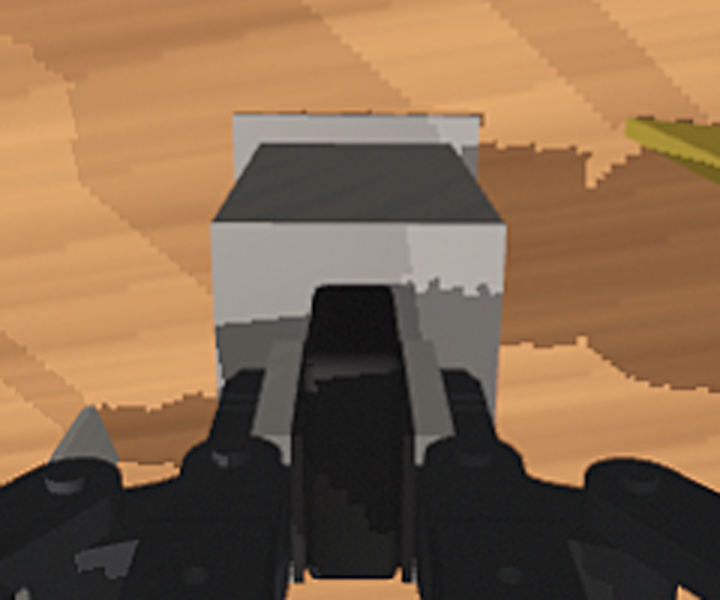

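Call:
{"name": "arm_command", "arguments": {"rows": [[[0, 0, -5, 0, 0, 0], [0, 0, -15, 0, 0, 0], [0, 0, -30, 0, 0, 0], [0, 0, -50, 0, 0, 0], [0, 0, -75, 0, 0, 0], [0, 0, -100, 0, 0, 0], [0, 0, -110, 0, 0, 0], [0, 0, -110, 0, 0, 0], [0, 0, -110, 0, 0, 0]]]}}

```text
clock: 17.3
eef_pos: [457.3, 280.9, 204.3]
tool_rot: [3.141, -0.0, 1.424]
force: [0.5, -0.6, -1.6]
width: 13.1
```

```bash
python3 - <<'E'
from g import *
print(apply([0,0,-110,0,0,0])); meas()
from h import *
im=get_image("wrist"); np.savez("w13.npz",**im); save(im,"w13",(200,120,440,320),3)
im=get_image("scene"); np.savez("s13.npz",**im); save(im,"s13",(250,30,400,180),4)
print(delta([552.1,58.8,204.3,98.15]))
E
```

```text
[np.float64(457.50864684399), np.float64(281.0344762631656), 204.313, 81.563]
t 17.3 tcp [457.3 280.9 204.3] rpy [ 1.7999e+02 -1.0000e-02  8.1560e+01] w 13.1 F [ 0.5 -0.6 -1.6] T [-0.01  0.05  0.01]
[np.float64(-206.0), np.float64(126.2), np.float64(0.0), 0, 0, -16.6]
```

View pics/s13.png

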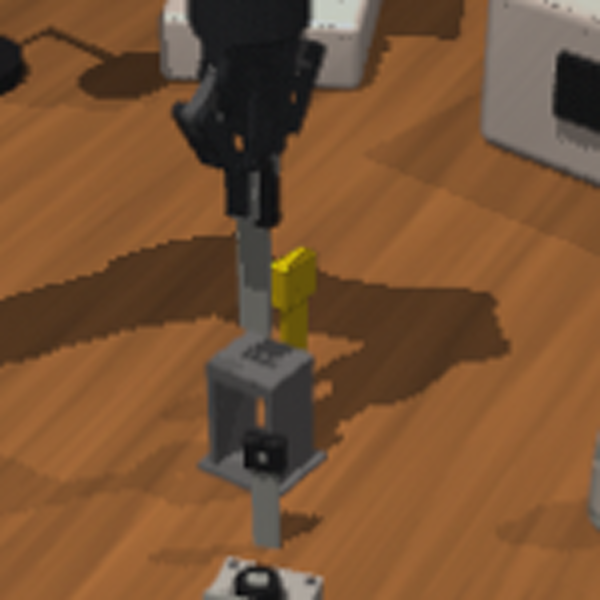

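View pics/w13.png

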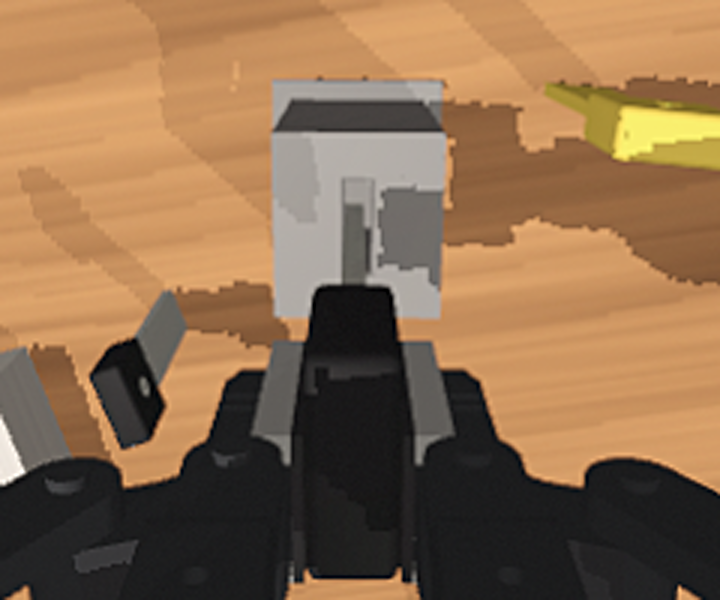

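Call:
{"name": "arm_command", "arguments": {"rows": [[[0, 0, -10, 0, 0, 0], [-206, 126, -10, 0, 0, -16.6], [-206, 126, -10, 0, 0, -16.6], [-206, 126, -10, 0, 0, -16.6], [-206, 126, -10, 0, 0, -16.6], [-206, 126, -10, 0, 0, -16.6], [-206, 126, -10, 0, 0, -16.6], [-206, 126, -10, 0, 0, -16.6], [-206, 126, -10, 0, 0, -16.6], [-206, 126, -10, 0, 0, -16.6], [-206, 126, -10, 0, 0, -16.6], [-206, 126, -10, 0, 0, -16.6], [-206, 126, -10, 0, 0, -16.6]]]}}

```text
clock: 18.48
eef_pos: [551.5, 60.3, 214.3]
tool_rot: [-3.141, -0.0, 1.716]
force: [-0.1, -0.3, -1.6]
width: 13.4
```

```bash
python3 - <<'E'
from g import *
print(apply([-206,126,-10,0,0,-16.6])); meas()
from h import *
for n in ["wrist","scene","top"]:
    im=get_image(n); np.savez(n[0]+"14.npz",**im)
    if n=="wrist": save(im,"w14",(200,120,440,320),3)
    if n=="scene": save(im,"s14",(250,80,400,240),3.7)
E
```

```text
[np.float64(551.9203489285954), np.float64(58.77689931810907), 214.313, 98.16300000000001]
t 18.48 tcp [551.5  60.3 214.3] rpy [-1.7998e+02 -3.0000e-02  9.8300e+01] w 13.4 F [-0.1 -0.3 -1.6] T [-0.07 -0.01  0.02]
```

View pics/w14.png

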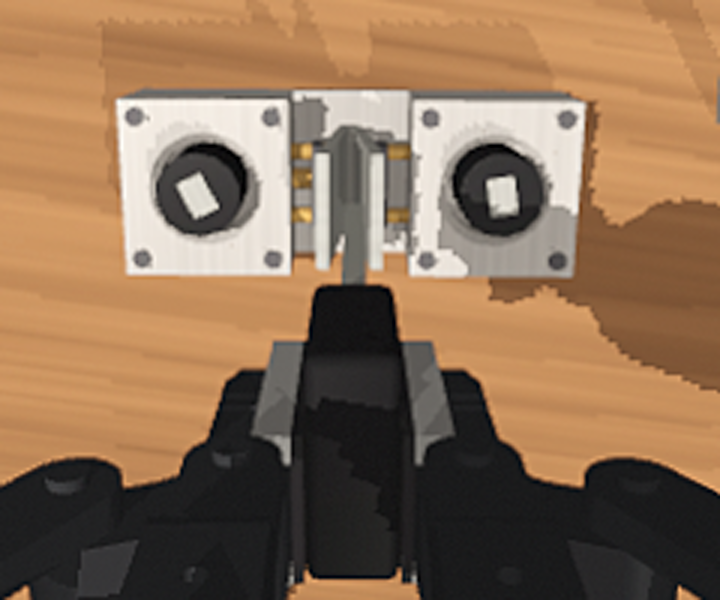

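View pics/s14.png

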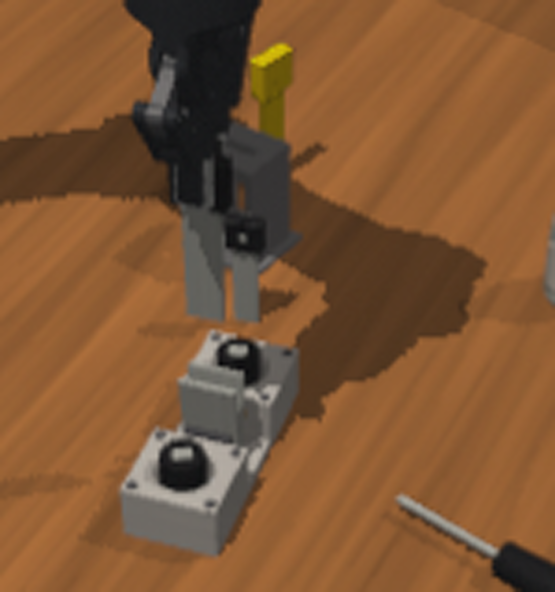

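```bash
cat > gap.py <<'E'
from h import *
def gap(im,tcp,yaw=8.15,c=(552.1,58.8),edge=-90):
    C=cloud(im); h=np.radians(yaw); D=C[...,:2]-np.array(c); X=D[...,0]*np.cos(h)+D[...,1]*np.sin(h); Y=-D[...,0]*np.sin(h)+D[...,1]*np.cos(h); Z=C[...,2]
    m=(Z>71)&(Z<79)&(abs(X)<22)&(abs(Y)<16)
    for s in (-1,1):
        k=m&(Y*s>2); y=Y[k]; print("plate",s,k.sum(),"y range",np.percentile(y,[1,50,99]).round(2),"x",np.percentile(X[k],[1,99]).round(1))
    k=m&(abs(Y)<16)
    for lo in range(int(tcp[2])-85,int(tcp[2])-5,10):
        k=(Z>lo)&(Z<lo+10)&(abs(X)<20)&(abs(Y)<9)&(Z>82)
        if k.sum()>5: print("blade z",lo,k.sum(),"y",np.percentile(Y[k],[2,50,98]).round(2),"x",np.percentile(X[k],[2,50,98]).round(1))
    t=np.array(tcp[:2])-c; print("tcp clamp xy",t[0]*np.cos(h)+t[1]*np.sin(h),-t[0]*np.sin(h)+t[1]*np.cos(h))
    m=(abs(Z-40)<3)&(abs(X)<45)&(abs(Y)<95)
    pts=np.stack([X[m],Y[m]],-1).astype(np.float32); print("block",cv2.minAreaRect(pts))
E
python3 - <<'E'
from gap import *
im=dict(np.load("w14.npz")); gap(im,(551.5,60.3,214.3)); print(np.array(im["pose"])[:3,3])
im=get_image("wrist"); from g import *; meas(); from cell import sensors; np.savez("w15.npz",**im); gap(im,sensors.read_state()["eef_pos"])
save(im,"w15",(260,140,380,240),6)
E
```

```text
plate -1 160 y range [-10.78  -8.88  -6.99] x [-18.2  19. ]
plate 1 171 y range [ 6.5   8.45 10.49] x [-17.9  19.6]
blade z 129 21 y [-0.89  1.42  3.73] x [-13.8 -13.4 -13. ]
blade z 139 26 y [-0.81  1.39  3.6 ] x [-13.6 -13.4 -13.2]
blade z 149 23 y [-0.73  1.37  3.5 ] x [-13.8 -13.4 -13.1]
blade z 159 28 y [-0.65  1.35  3.37] x [-13.7 -13.4 -13. ]
blade z 169 37 y [-1.24  0.69  3.25] x [-13.7 -13.3 -13. ]
blade z 179 40 y [-1.11  1.29  3.62] x [-13.8 -13.4 -13. ]
blade z 189 13 y [-0.89  1.28  3.45] x [-13.6 -13.4 -13.1]
tcp clamp xy -0.38129248754041367 1.5699095639384042
block ((0.8062591552734375, 0.09038543701171875), (164.76551818847656, 64.34680938720703), 89.80726623535156)
[486.04457379  49.99837148 356.46518217]
t 18.68 tcp [551.8  59.3 214.3] rpy [180.    -0.    98.21] w 12.8 F [ 0.6  0.5 -0.1] T [ 0.03 -0.04 -0.03]
plate -1 182 y range [-10.84  -8.85  -6.87] x [-18.1  19. ]
plate 1 182 y range [ 6.53  8.51 10.58] x [-18.   19.4]
blade z 129 23 y [-1.7   0.6   2.91] x [-13.4 -13.2 -13. ]
blade z 139 23 y [-1.63  0.57  2.75] x [-13.4 -13.3 -13. ]
blade z 149 24 y [-1.54  0.55  2.65] x [-13.5 -13.2 -12.9]
blade z 159 30 y [-1.47  0.53  2.56] x [-13.6 -13.3 -12.9]
blade z 169 35 y [-2.05  0.5   2.44] x [-13.5 -13.2 -12.9]
blade z 179 42 y [-1.95  0.49  2.85] x [-13.5 -13.2 -12.8]
blade z 189 12 y [-1.84  0.19  2.67] x [-13.6 -13.3 -13. ]
tcp clamp xy -0.2242954525400473 0.5253862185830709
block ((0.8294925689697266, 0.13233184814453125), (164.66053771972656, 64.18870544433594), 89.72207641601562)
```

View pics/w15.png

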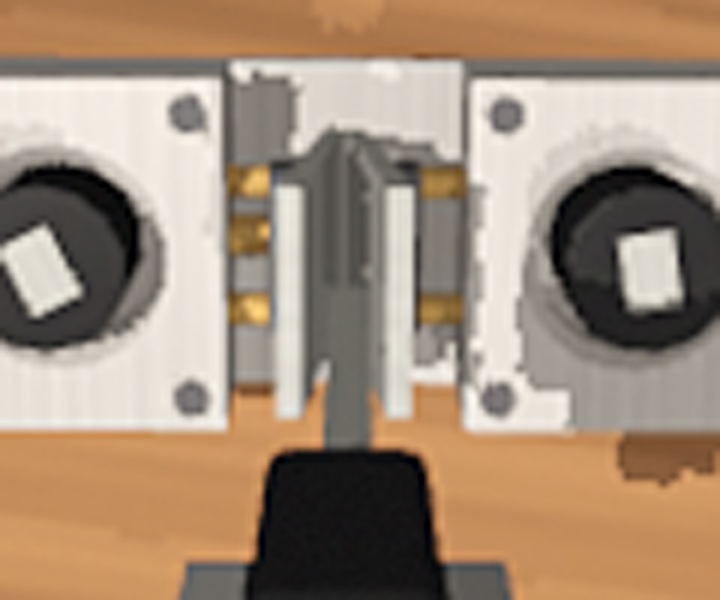

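```bash
python3 - <<'E'
from h import *
for f in ("s14",):
    im=dict(np.load(f+".npz")); C=cloud(im)
    h=np.radians(8.15); D=C[...,:2]-np.array((551.3,60.3)); X=D[...,0]*np.cos(h)+D[...,1]*np.sin(h); Y=-D[...,0]*np.sin(h)+D[...,1]*np.cos(h); Z=C[...,2]
    m=(abs(X)<16)&(abs(Y)<8)&(Z>85)&(Z<195)
    P=C[m]; print(m.sum(),"z min",np.sort(P[:,2])[:12].round(1),"x",np.percentile(X[m],[2,98]),"y",np.percentile(Y[m],[2,50,98]))
    v,u=np.where(m); print("rows",v.max(),"px mm",im["z_map"][v.max(),u[v.argmax()]]/440)
    hist=np.histogram(v,bins=np.arange(v.max()-8,v.max()+2)); print(hist)
    # table / block top bias
    b=(abs(C[...,0]-552)<60)&(abs(C[...,1]-58)<100)&(abs(Z-40)<4); print("block z",np.median(Z[b]))
    # handle top (upper black) hidden; stand slot check
from g import *
print(delta([551.92+1.9*.99+.03,58.78+1.9*.14-.2,120,98.163]))
E
```

```text
263 z min [123.7 124.2 125.7 126.8 127.  127.1 127.2 127.6 127.7 127.8 128.  128. ] x [-13.4433978   10.49387017] y [-4.79941697 -2.04285003  2.17127665]
rows 166 px mm 2.2886033
(array([11, 11, 11, 11, 11, 10, 10,  7,  2]), array([158, 159, 160, 161, 162, 163, 164, 165, 166, 167]))
block z 40.74404383446574
[np.float64(-0.2), np.float64(1.9), np.float64(94.3), 0, 0, 0.0]
```

Call:
{"name": "arm_command", "arguments": {"rows": [[[-0.2, 1.9, 20, 0, 0, 0], [-0.2, 1.9, 40, 0, 0, 0], [-0.2, 1.9, 50, 0, 0, 0], [-0.2, 1.9, 60, 0, 0, 0], [-0.2, 1.9, 68, 0, 0, 0], [-0.2, 1.9, 74, 0, 0, 0], [-0.2, 1.9, 78, 0, 0, 0], [-0.2, 1.9, 78, 0, 0, 0], [-0.2, 1.9, 78, 0, 0, 0], [-0.2, 1.9, 78, 0, 0, 0], [-0.2, 1.9, 78, 0, 0, 0]]]}}

```text
clock: 19.6
eef_pos: [554.2, 58.9, 136.9]
tool_rot: [3.14, -0.0, 1.713]
force: [0.1, 0.0, -1.4]
width: 13.0
```

```bash
python3 - <<'E'
from gap import *
from g import *
print(apply([-.2,1.9,78,0,0,0])); meas()
im=get_image("wrist"); np.savez("w16.npz",**im); meas(); gap(im,sensors.read_state()["eef_pos"]); save(im,"w16",(240,120,400,220),5)
for n in ["scene","top"]:
    im=get_image(n); np.savez(n[0]+"16.npz",**im); meas()
    if n=="scene": save(im,"s16",(260,120,350,230),5)
E
```

```text
[np.float64(553.8294963229886), np.float64(58.84870618743246), 136.313, 98.16300000000001]
t 19.6 tcp [554.2  58.9 136.9] rpy [179.94  -0.    98.16] w 13.0 F [ 0.1  0.  -1.4] T [ 0.01 -0.05 -0.01]
t 19.65 tcp [554.2  58.9 136.8] rpy [179.94  -0.    98.16] w 12.8 F [-0.4 -0.3 -1.4] T [0.01 0.01 0.  ]
plate -1 182 y range [-10.39  -8.76  -5.89] x [-18.1   3.6]
plate 1 211 y range [ 6.66  8.81 10.84] x [-18.1  12.9]
blade z 81 26 y [-2.4  -0.4   1.63] x [-11.1 -10.8 -10.5]
blade z 91 39 y [-2.96 -0.42  1.51] x [-11.2 -10.7 -10.4]
blade z 101 40 y [-2.85 -1.03  1.9 ] x [-11.2 -10.8 -10.3]
blade z 111 13 y [-2.63 -0.45  1.74] x [-11.2 -10.7 -10.5]
tcp clamp xy 2.0601216611528357 -0.19346157433932964
block ((1.0726242065429688, -0.07386016845703125), (164.14256286621094, 64.82767486572266), 89.84886169433594)
t 19.7 tcp [554.1  58.8 136.7] rpy [179.95  -0.    98.16] w 13.0 F [ 0.4 -0.4 -2. ] T [ 0.01 -0.02 -0.07]
t 19.75 tcp [554.1  58.9 136.7] rpy [179.96  -0.    98.16] w 12.9 F [ 0.1  0.8 -1.9] T [0.04 0.03 0.  ]
```

View pics/w16.png

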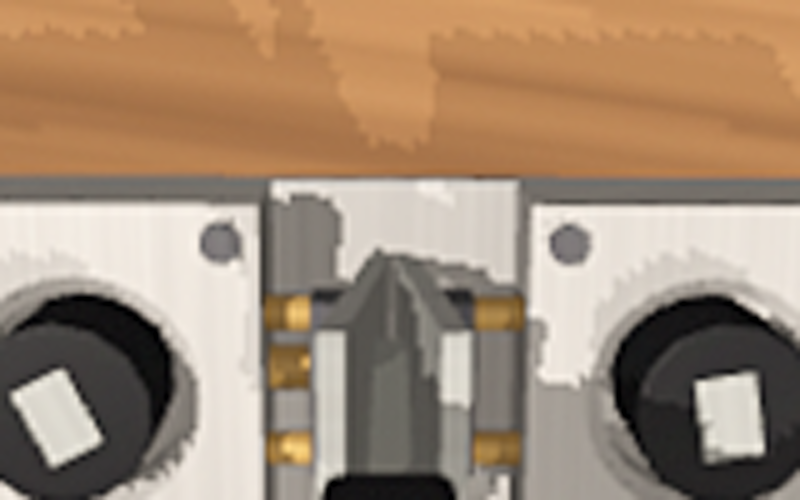

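View pics/s16.png

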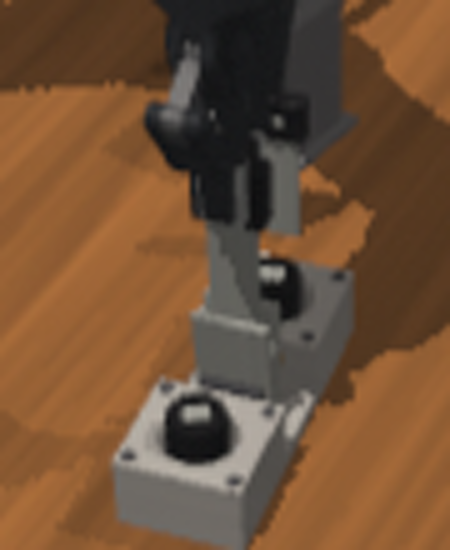

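The blade hangs between the plates, centred to a few tenths of a mm. I lower it in small steps and watch the force.

Call:
{"name": "arm_command", "arguments": {"rows": [[[0, 0, 3, 0, 0, 0], [0, 0, 6, 0, 0, 0], [0, 0, 9, 0, 0, 0], [0, 0, 11, 0, 0, 0], [0, 0, 12, 0, 0, 0], [0, 0, 12, 0, 0, 0], [0, 0, 12, 0, 0, 0]]]}}

```text
clock: 20.33
eef_pos: [553.7, 58.9, 124.2]
tool_rot: [-3.141, -0.0, 1.713]
force: [-0.3, 0.5, -1.9]
width: 13.2
```

Call:
{"name": "arm_command", "arguments": {"rows": [[[0, 0, 0.7, 0, 0, 0], [0, 0, 1.4, 0, 0, 0], [0, 0, 2, 0, 0, 0], [0, 0, 2, 0, 0, 0], [0, 0, 2, 0, 0, 0]]]}}

```text
clock: 20.75
eef_pos: [553.9, 59.0, 122.3]
tool_rot: [3.141, -0.0, 1.713]
force: [-0.0, 0.7, -1.7]
width: 13.2
```

Call:
{"name": "arm_command", "arguments": {"rows": [[[0, 0, 0.7, 0, 0, 0], [0, 0, 1.4, 0, 0, 0], [0, 0, 2, 0, 0, 0], [0, 0, 2, 0, 0, 0], [0, 0, 2, 0, 0, 0]]]}}

```text
clock: 21.17
eef_pos: [553.9, 58.9, 120.3]
tool_rot: [3.141, -0.0, 1.713]
force: [-0.1, 0.8, -0.6]
width: 12.7
```

```bash
cat > avg.py <<'E'
from h import *
from g import *
def avg(n=6,name="wrist"):
    F=[];T=[];P=[]
    for i in range(n):
        im=get_image(name); s=sensors.read_state(); F.append(s["force"]);T.append(s["torque"]);P.append(s["eef_pos"])
    print("t",s["clock"],"P",np.mean(P,0).round(2),"F",np.mean(F,0).round(2),"+-",np.std(F,0).round(2),"T",np.mean(T,0).round(3),"w",s["width"]); return im
E
python3 - <<'E'
from avg import *
apply([0,0,12,0,0,0]);apply([0,0,2,0,0,0]);print(apply([0,0,2,0,0,0])); avg()
E
```

```text
[np.float64(553.8294963229886), np.float64(58.84870618743246), 120.31299999999999, 98.16300000000001]
t 21.4667 P [553.88  58.95 120.3 ] F [-0.28  0.98 -0.85] +- [0.42 0.44 0.46] T [ 0.322 -0.025 -0.001] w 13.059107949794905
```

Contact shows at edge height of about 31 mm, on the -y plate first (Fy about +1 N, Tx 0.32). I re-centre by +0.3 mm and go deeper.

Call:
{"name": "arm_command", "arguments": {"rows": [[[0.3, 0, 0, 0, 0, 0], [0.3, 0, 0, 0, 0, 0], [0.3, 0, 0, 0, 0, 0]]]}}

```text
clock: 21.72
eef_pos: [553.8, 59.0, 120.3]
tool_rot: [3.142, 0.0, 1.713]
force: [0.3, 1.0, -0.5]
width: 12.7
```

```bash
python3 - <<'E'
from avg import *
print(apply([.3,0,0,0,0,0])); avg(6)
E
```

```text
[np.float64(553.7868994026659), np.float64(59.14566662651319), 120.31299999999999, 98.16300000000001]
t 22.0167 P [553.85  59.02 120.31] F [ 0.36  0.75 -0.49] +- [0.39 0.54 0.63] T [ 0.105 -0.093  0.011] w 12.978093730059769
```

Call:
{"name": "arm_command", "arguments": {"rows": [[[0, 0, 0.7, 0, 0, 0], [0, 0, 1.4, 0, 0, 0], [0, 0, 2, 0, 0, 0], [0, 0, 2, 0, 0, 0], [0, 0, 2, 0, 0, 0]]]}}

```text
clock: 22.43
eef_pos: [553.8, 59.0, 118.3]
tool_rot: [3.142, 0.0, 1.713]
force: [0.8, 0.6, 1.9]
width: 13.2
```

```bash
python3 - <<'E'
from avg import *
print(apply([0,0,2,0,0,0])); avg(6)
E
```

```text
[np.float64(553.7868994026659), np.float64(59.14566662651319), 118.31299999999999, 98.16300000000001]
t 22.7333 P [553.82  59.08 118.31] F [0.2  0.25 1.36] +- [0.49 0.35 0.57] T [ 0.033 -0.054 -0.013] w 13.215661680476508
```

Call:
{"name": "arm_command", "arguments": {"rows": [[[0, 0, 0.7, 0, 0, 0], [0, 0, 1.4, 0, 0, 0], [0, 0, 2, 0, 0, 0], [0, 0, 2, 0, 0, 0], [0, 0, 2, 0, 0, 0], [0, 0, 2, 0, 0, 0]]]}}

```text
clock: 23.23
eef_pos: [553.8, 59.1, 116.3]
tool_rot: [3.142, 0.0, 1.713]
force: [0.8, -0.5, 2.3]
width: 13.0
```

```bash
python3 - <<'E'
from avg import *
print(apply([0,0,2,0,0,0])); im=avg(6); np.savez("w17.npz",**im); save(im,"w17",(240,120,400,220),5); meas()
from gap import *; gap(im,sensors.read_state()["eef_pos"])
im=get_image("scene"); np.savez("s17.npz",**im); save(im,"s17",(260,100,360,230),4.5); save(im,"s17f")
from seat import *; seat(im,(545.4,110.3)); seat(im,(560,7.4))
E
```

```text
[np.float64(553.7868994026659), np.float64(59.14566662651319), 116.31299999999999, 98.16300000000001]
t 23.5333 P [553.8   59.12 116.27] F [ 0.63 -0.29  1.45] +- [0.33 0.19 0.33] T [-0.036 -0.125 -0.018] w 12.684076221442616
t 23.53 tcp [553.8  59.1 116.3] rpy [180.    -0.    98.16] w 12.7 F [ 0.1 -0.2  1.9] T [-0.08 -0.15 -0.02]
plate -1 206 y range [-11.2   -9.63  -2.03] x [-18.3   7.2]
plate 1 215 y range [ 6.92  9.42 11.02] x [-18.1   7.2]
blade z 81 42 y [-2.55 -0.15  2.21] x [-11.5 -11.2 -10.8]
blade z 91 9 y [-2.29  0.42  2.17] x [-11.5 -11.1 -10.9]
tcp clamp xy 1.743475723828308 0.08719536840574796
block ((0.8434848785400391, -0.1755218505859375), (164.55198669433594, 64.62466430664062), 89.72486114501953)
n 65 top z med 54.47091589209583 circle ((547.0662841796875, 111.06446838378906), 13.846799850463867) z p5,p95 [49.02374319 56.77095635]
block z 40.750642848146526
n 125 top z med 54.42931499461167 circle ((558.9166259765625, 7.0946526527404785), 17.17404556274414) z p5,p95 [47.84289537 57.16982528]
block z 40.750642848146526
```

View pics/w17.png

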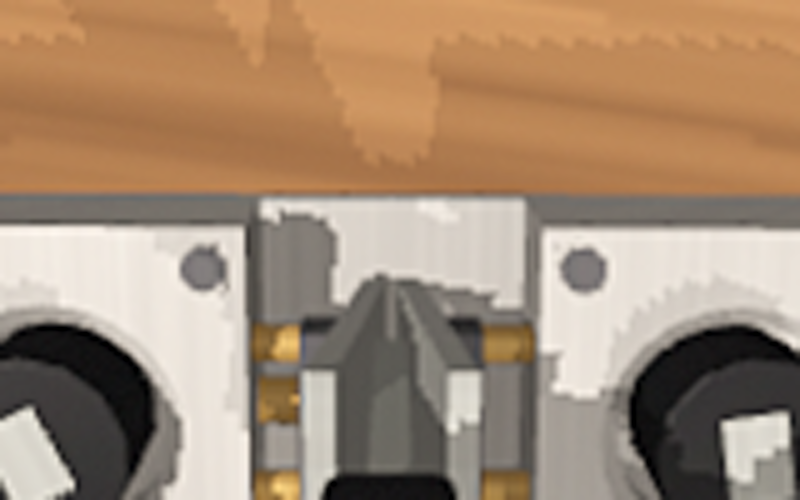

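View pics/s17.png

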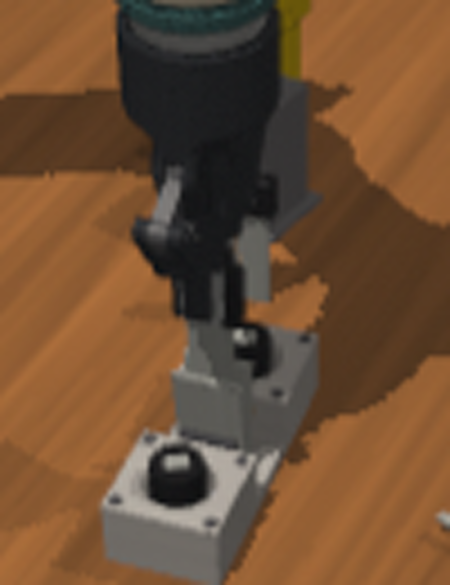

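View pics/s17f.png

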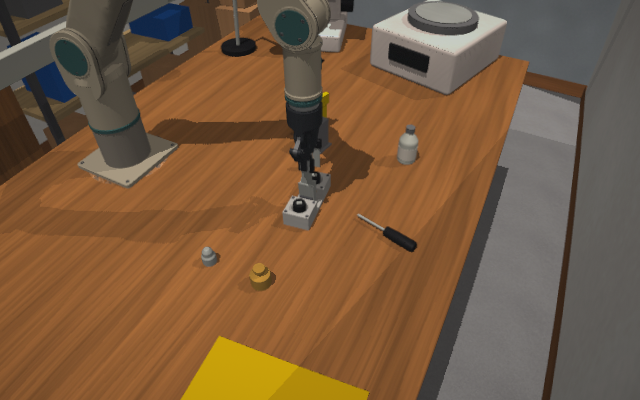

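```bash
python3 - <<'E'
from avg import *
avg(3); print(order.finish_job())
E
```

```text
t 23.7333 P [553.79  59.13 116.27] F [0.44 0.03 1.3 ] +- [0.73 0.04 0.58] T [-0.057 -0.109 -0.02 ] w 13.282696905018394
the job is handed in; nothing more can be done
None
```

Both mounts are in the clamp's bores, and the blade is gripped by its handle and held snugly between the plates. I handed the job in at 23.7 s.

- **Mounts:** after release, the wrist camera showed each one level, its top 14.0 mm above the block (14 mm expected when seated). The scene camera gave 13.7 mm at the end.
- **Blade:** I took the larger black one from the stand and centred it between the plates by camera and side force. Its lower edge is about 26.5 mm above the table, roughly 4 mm past first contact and well above the 8 mm floor.
- **Snugness:** the camera showed both plates pushed outward about equally, about 0.4 mm each. The upward force on the tool rose by about 3 N, and the side force was close to zero at hand-in.
- **Disagreements:**
  - First contact came about 2 mm lower than the gap width suggested, and on the -y plate first. I corrected that with a 0.3 mm shift.
  - The last 2 mm of descent added almost no vertical force.
  - The edge height is worked out from the grip height to about 1 mm, because I could not see the edge directly.
- **Other items:** nothing else was touched or moved in the final scene view. I checked that by eye, not by measurement.

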